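Set up a shaft in a vee block taken from under a stacking frame

TASK

The stepped shaft and the vee block are wanted on the surface plate for marking out, but they are stored in the lower frame, underneath the stacking frame with the flange lying on it. First take the flange off and lay it on the rubber mat, then lift the stacking frame off and stand it on the mat too; stand the vee block in the middle of the surface plate, groove upward, and lay the shaft in its groove, centred. Then put the stacking frame back with all four posts fully home in the sockets of the lower frame, lay the flange back on it where it was, and leave everything let go and at rest, without tipping the frame, the flange or the vee block over.

Things in the scene. Friction and masses are not known exactly. Their poses are not given: they have to be found in the camera images.
- lower_frame: Low grey steel frame fixed on the bench, 124 (x) x 200 (y) mm. Origin at its centre on the bench top, z up. Deck of wires along x, tops at z 30 mm. Corner sockets: square holes 15 mm wide, 26 mm deep, at x +-50, y +-88 mm, mouths at z 44 mm. Shaft and vee block lie on its two halves, y +42 and -42 mm, either way about.
- stacking_frame: Loose grey frame like the lower one, plugged into it, same axes, 0.45 kg. Origin at its centre, level with its post tips. 12 mm posts at x +-50, y +-88 mm, lowest 9 mm tapered to 5 mm; collars 22 mm above the tips rest on the sockets, so home = origin 22 mm above lower_frame's. Wire deck top z 70 mm. Black lifting bar over the middle: 84 mm along x, 14 mm thick in y, z 101 to 123 mm.
- flange: Machined aluminium flange, 0.12 kg: plate 45 (x) x 70 (y) x 12 mm with a round boss of 28 mm diameter in its middle, up to z 32 mm. Origin at the centre of its underside, z up. At the start it lies on the stacking frame's deck beside the lifting bar, underside 92 mm above the bench.
- vee_block: Steel vee block, 50 x 50 x 40 mm, 0.45 kg. 90 degree groove in its top along its x axis, 32 mm wide at the top, its bottom 23.5 mm above the underside. Plain sides to grip face +-y, 50 mm apart. Origin at the centre of its underside, z up. A 40 mm round seated in the groove has its axis 52 mm above the underside.
- shaft: Turned aluminium stepped shaft, lying, 0.26 kg: thick part 40 mm in diameter, 70 mm long, then a journal 24 mm in diameter, 18 mm long at the +x end. Its x axis is its axis; origin on the axis at the middle of the thick part. In the lower frame it lies along that frame's x between two wires, axis 47 mm above the bench. Roll is of no matter.
- surface_plate: Flat steel surface plate fixed on the bench, 110 (x) x 150 (y) mm, its top at z 32 mm. Origin under its middle on the bench top, z up.
- mat: Black rubber mat fixed on the bench, 200 (x) x 300 (y) x 3 mm. Origin under its middle on the bench top. Room for the stacking frame (its long side along the mat's y) towards one end and the flange near the other.
Mind the look-alikes: they are no part of the job. Several things have the shape of the vee_block; the one meant has the colours described above.

How it is judged:
By the outcome, as a careful person would: the job done as asked, in the order asked, and still so for the second after the job is handed in, with the robot touching nothing.
It also fails if it takes over 141 s, if anything falls off the work surface, if the arm or the gripper's body presses on something with over 40 N, if the wrist force passes 120 N, or if a joint passes its speed limit or range.

ROBOT

A 6-joint arm with a two-finger parallel gripper is mounted at the origin on the work surface; the furniture and walls round the work are solid. World frame = base frame: x ahead of the robot, y to its left, z up, the work surface at z = 0. Lengths are in mm, angles in rad, forces in N, time in s.
With the tool pointing down it reaches from about 350 to 950 mm from the base axis. Payload 17.4 kg.
Tool frame: the origin (TCP) lies at the very end of the fingers, on their centre line; the grasp point (between the pads) lies 19 mm behind it; z points along the fingers, y is the line along which they close (so a half turn about z gives the same grasp; the last joint's range is limited). The gripper opens to 93 mm and grips with 3 to 60 N. Pads are 15 mm wide; open, the fingers measure 128 mm over their backs; the gripper's body (75 mm by 188 mm) begins 65 mm behind the grasp point.
Start: joints at [-1.17, 0.116, 1.442, -0, 1.584, -0.038], TCP at [286.768, -611.062, 186.746] pointing down, gripper open.
Joint ranges: [-2.83, 2.83], [-0.83, 2.19], [0.07, 2.5], [-1.14, 4.28], [0.01, 3], [-2.97, 2.97]. Speed limits (rad/s): [1.89, 1.89, 2.22, 3.14, 3.14, 3.14].

INTERFACE

Orientations are given as a rotation vector (axis times angle).
In Python, from cell import ctrl, cams gives the robot as it stands.
- The arm moves only by the shell command python3 -m crank 'ROWS' [OPENING] [FORCE]. ROWS is JSON, a list of rows, each an object of numbers: "dx", "dy", "dz": the shift along the tool's x, y, z in units of 40 mm (1.0 is 40 mm); "rx", "ry", "rz": the turn, a rotation vector about the tool's x, y, z in units of 120 degrees (1.0 is 120 degrees). In form: [{"dx": .., "dy": .., "dz": .., "rx": .., "ry": .., "rz": ..}, ...]. A call has exactly 5 rows; each row shifts and turns the commanded pose from where the row before left it, along the tool's axes as they then stand; what a row does not reach is not made up. A row lasts 1/8 s, in which the tool goes at most 62.5 mm and 10.7 degrees, less where a joint would pass 70% of its speed; a pose out of reach is approached as far as the arm can. A call with a number of a shift or a turn outside -1 to 1 is refused whole. A call with a gripper value outside its range is refused whole. OPENING is the closure, from 0 (fully open) to 1 (shut), set as the call begins (- or left out, the last holds). The fingers move at their own pace and stop on an object; FORCE is the grip in N (left out, the last holds). Time passes only in rows, so rows that do not move let the fingers close, or fill a call up. It gives the time, the measured TCP pose, the force, the opening and the grip force at its end, in the units of the state.
- ctrl.read_state(): the state, without advancing time (a new reading comes with each control period).
- cams.grab_frame(name): name is "side" or "top" or "wrist"; returns a dict with "img" (480x640x3 uint8, blue, green, red), "intrinsics" (3x3 intrinsics, pixels), "dist" ([k1, k2, p1, p2, k3] as OpenCV has them; the pictures are not rectified), "R" (3x3) and "t" (3): a world point X has camera coordinates R X + t; the wrist camera has in their place "mount" (4x4, takes a point from camera to tool coordinates, whose origin is the TCP and whose axes are the flange's). Camera axes: x right, y down, z forward; pixel columns grow to the right and rows downward; lengths in mm; the calibration is good to about 2 mm. A picture is of the moment at which its call begins: read the wrist's pose just before it. There is no depth.
- ctrl.finish_job(): hands the job in; it is judged then, once.
The state is a dict: "t": time; "joints": joint angles; "qvel": joint speeds; "tau": joint torques, N m; "ee_pos": TCP position; "eef_rot": TCP orientation; "contact_force": force on the tool from outside, world axes, zero at the start; "wrist_torque": the same for the moment, N m; "grip_width": finger opening in mm; "gripper_force": force on a finger pad.
Only numpy, scipy, OpenCV 4.12 (cv2) and the standard library are available. Lean on these libraries where they do the work, as an engineer would, in place of code of your own. Each camera call takes 0.05 s, during which the arm holds its last target. There are 200 camera calls.

## Working session

There is one attempt and no reset: what is moved stays moved. The work goes in short steps, Python scripts to look and compute and a shell command to move; the robot and the scene stay as the last step left them, time stands still between calls to the robot, and variables do not carry over. Pictures are saved under pics/ and viewed, at most 14 in all, crops included, and the job is handed in when it is done.

```bash
ls; mkdir -p pics
python3 - <<'E'
from cell import ctrl,cams
import cv2,json
for n in("side","top"):
    f=cams.grab_frame(n); cv2.imwrite(f"pics/{n}0.png",f["img"]); print(n,f["intrinsics"],f["dist"],f["R"],f["t"])
s=ctrl.read_state();print(s)
E
```

```text
pics
side [[579.46076746   0.         317.67289705]
 [  0.         579.46076746 238.36710458]
 [  0.           0.           1.        ]] [-0.18450222  0.          0.          0.          0.        ] [[-0.98080074 -0.19497815  0.00366541]
 [-0.1244971   0.6115708  -0.78133323]
 [ 0.15010125 -0.76678855 -0.62410331]] [ 457.0036701   175.35323904 1179.52309423]
top [[513.83638519   0.         317.89786978]
 [  0.         513.83638519 235.89797349]
 [  0.           0.           1.        ]] [-0.03953858  0.          0.          0.          0.        ] [[ 2.20481567e-02 -9.99756750e-01  5.66174708e-04]
 [-9.90315866e-01 -2.19175887e-02 -1.37091591e-01]
 [ 1.37070652e-01  2.46192507e-03 -9.90558214e-01]] [-90.40823919 508.47908361 945.47817065]
{'t': 0.1, 'joints': array([-1.16984134e+00,  1.16461744e-01,  1.44217428e+00,  3.30321287e-05,
        1.58401587e+00, -3.77997440e-02]), 'qvel': array([-0.00015575, -0.00182838, -0.00083756, -0.00031659,  0.00138643,
       -0.00108797]), 'tau': array([ 3.54493757e-03, -7.22887015e+01, -6.23863721e+01,  7.81704951e-02,
        2.27737200e-02, -4.82573853e-05]), 'ee_pos': array([ 286.66801821, -610.86939402,  186.07804458]), 'eef_rot': array([-3.06527571e+00, -6.83452150e-01,  2.49347018e-04]), 'contact_force': array([ 0.86809167,  0.04099196, -0.28128299]), 'wrist_torque': array([ 0.00796812, -0.04074935,  0.02611628]), 'gripper_force': 0.0, 'grip_width': 92.9625197902638}
```

View pics/top0.png

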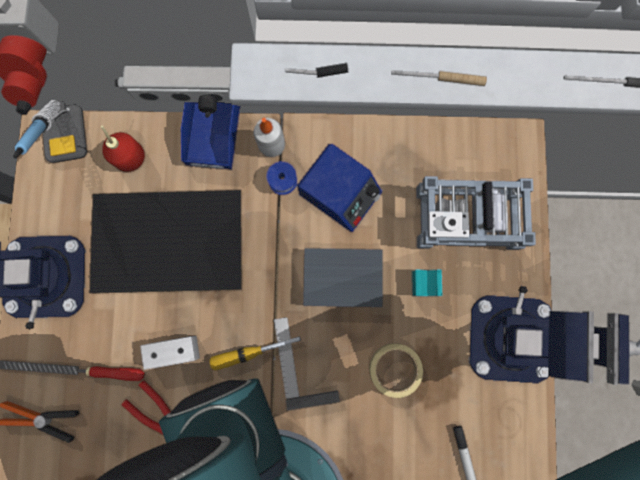

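View pics/side0.png

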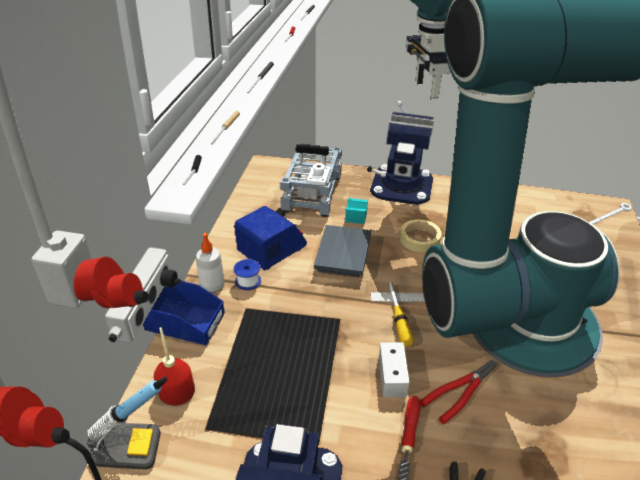

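The top view shows the mat at (165,241), the surface plate at (343,278), the stacked frames at (477,212), the flange boss at (452,222) and the lifting bar at (489,206). A teal vee-shaped block at (428,282) on the bench is a look-alike. The shaft seems to be near (505,212), and the vee block should be under the flange.

```bash
cat > h.py <<'E'
import numpy as np,cv2
from scipy.spatial.transform import Rotation as Ro
from cell import ctrl,cams
def grab(n,save=None):
    s=ctrl.read_state(); f=cams.grab_frame(n); f["s"]=s
    if n=="wrist":
        T=np.eye(4);T[:3,:3]=Ro.from_rotvec(s["eef_rot"]).as_matrix();T[:3,3]=s["ee_pos"]
        W=np.linalg.inv(T@f["mount"]); f["R"],f["t"]=W[:3,:3],W[:3,3]
    if save: cv2.imwrite(f"pics/{save}.png",f["img"]); np.savez(f"pics/{save}.npz",R=f["R"],t=f["t"],K=f["intrinsics"],d=f["dist"])
    return f
def load(save):
    z=np.load(f"pics/{save}.npz"); return dict(R=z["R"],t=z["t"],intrinsics=z["K"],dist=z["d"],img=cv2.imread(f"pics/{save}.png"))
def ray(f,p):
    u=cv2.undistortPoints(np.array([[p]],float),f["intrinsics"],np.array(f["dist"]))[0,0]
    return -f["R"].T@f["t"], f["R"].T@np.array([u[0],u[1],1.])
def at(f,p,z):
    c,d=ray(f,p); return c+d*(z-c[2])/d[2]
def tri(*fp):
    A=np.zeros((3,3));b=np.zeros(3)
    for f,p in fp:
        c,d=ray(f,p);d/=np.linalg.norm(d);P=np.eye(3)-np.outer(d,d);A+=P;b+=P@c
    return np.linalg.solve(A,b)
def proj(f,X):
    return cv2.projectPoints(np.array(X,float).reshape(-1,3),cv2.Rodrigues(np.array(f["R"]))[0],np.array(f["t"]),f["intrinsics"],np.array(f["dist"]))[0][:,0]
def st():
    s=ctrl.read_state();R=Ro.from_rotvec(s["eef_rot"]).as_matrix()
    print("t",round(s["t"],2),"pos",s["ee_pos"].round(1),"x",R[:,0].round(3),"y",R[:,1].round(3),"q",s["joints"].round(2),"w",round(s["grip_width"],1),"F",s["contact_force"].round(1)); return s,R
def go(X,yaw=None):
    """units to go to TCP X with tool down, tool x axis at yaw"""
    s,R=st(); d=R.T@(np.array(X)-s["ee_pos"])/40; print("shift units",d.round(3))
    if yaw is not None:
        for y in(yaw,yaw+np.pi):
            G=np.array([[np.cos(y),np.sin(y),0],[np.sin(y),-np.cos(y),0],[0,0,-1]])
            print("turn units",(Ro.from_matrix(R.T@G).as_rotvec()/np.radians(120)).round(4))
E
python3 - <<'E'
from h import *
f=grab("top","t1");g=grab("side","s1")
for n,p,z in[("mat",(165,241),3),("plate",(343,278),32),("bar",(489,206),145),("boss",(452,222),124),("teal",(428,282),40)]: print(n,at(f,p,z).round(0))
for n,p in[("plate TL",(305,249)),("TR",(382,249)),("BR",(382,307)),("BL",(303,304))]: print(n,at(f,p,32).round(0))
for n,p in[("mat TL",(91,193)),("TR",(241,191)),("BR",(242,290)),("BL",(90,291))]: print(n,at(f,p,3).round(0))
print("bar",tri((f,(489,206)),(g,(312,149))))
print(cams.grab_frame("wrist")["mount"].round(3))
st()
E
```

```text
mat [498. 223.   3.]
plate [ 431. -128.   32.]
bar [ 553. -372.  145.]
boss [ 528. -313.  124.]
teal [ 427. -288.   40.]
plate TL [485. -55.  32.]
TR [ 488. -202.   32.]
BR [ 378. -203.   32.]
BL [381. -54.  32.]
mat TL [592. 379.   3.]
TR [602.  76.   3.]
BR [405.  66.   3.]
BL [396. 365.   3.]
bar [ 555.83046722 -375.57061962  132.94480603]
[[ 0.00000e+00 -9.54000e-01 -3.01000e-01  8.48920e+01]
 [ 1.00000e+00  0.00000e+00  0.00000e+00  1.01000e-01]
 [-0.00000e+00 -3.01000e-01  9.54000e-01 -1.97598e+02]
 [ 0.00000e+00  0.00000e+00  0.00000e+00  1.00000e+00]]
t 0.25 pos [ 286.7 -611.   186.4] x [0.905 0.425 0.   ] y [ 0.425 -0.905 -0.   ] q [-1.17  0.12  1.44  0.    1.58 -0.04] w 92.7 F [-0.   0.2 -1.1]
```

```bash
python3 -c "
from h import *
go([560,-350,300],0)"
```

```text
t 0.25 pos [ 286.7 -611.   186.4] x [0.905 0.425 0.   ] y [ 0.425 -0.905 -0.   ] q [-1.17  0.12  1.44  0.    1.58 -0.04] w 92.7 F [-0.   0.2 -1.1]
shift units [ 8.956 -3.005 -2.838]
turn units [-2.000e-04  0.000e+00  2.095e-01]
turn units [-0.0000e+00 -3.0000e-04 -1.2905e+00]
```

```bash
python3 -m crank '[{"dz":-0.95},{"dz":-0.95},{"dz":-0.94,"rz":0.07},{"rz":0.07},{"rz":0.07}]' 0
python3 -m crank '[{"dx":0.9,"dy":-0.9},{"dx":0.9,"dy":-0.9},{"dx":0.9,"dy":-0.9},{"dx":0.9,"dy":-0.9},{"dx":0.9,"dy":-0.9}]'
python3 -m crank '[{"dx":0.9,"dy":-0.9},{"dx":0.9,"dy":-0.9},{"dx":0.5,"dy":-0.2},{},{}]'
python3 -c "
from h import *
st(); f=grab('wrist','w1')
"
```

```text
t 0.25 pos [ 286.7 -611.   186.4] x [0.905 0.425 0.   ] y [ 0.425 -0.905 -0.   ] q [-1.17  0.12  1.44  0.    1.58 -0.04] w 92.7 F [-0.   0.2 -1.1]schema error: expected keys dx, dy, dz, rx, ry, rz
schema error: expected keys dx, dy, dz, rx, ry, rz
schema error: expected keys dx, dy, dz, rx, ry, rz
```

View pics/w1.png

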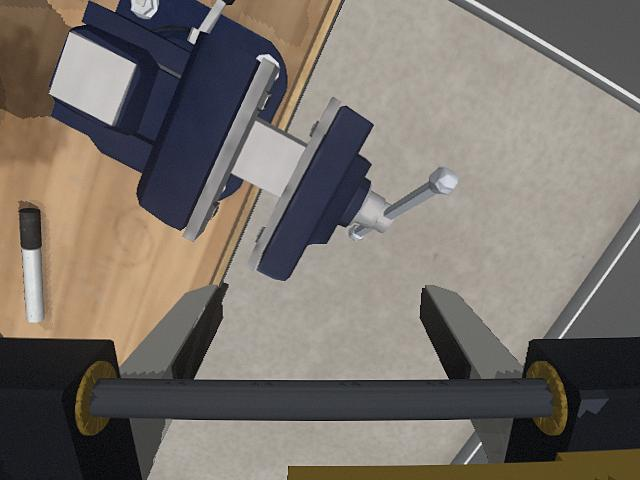

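The wrist picture only shows the vise, because the rows were refused: every row needs all six keys.

```bash
python3 -m crank '[{"dx":0,"dy":0,"dz":-0.95,"rx":0,"ry":0,"rz":0},{"dx":0,"dy":0,"dz":-0.95,"rx":0,"ry":0,"rz":0},{"dx":0,"dy":0,"dz":-0.94,"rx":0,"ry":0,"rz":0.07},{"dx":0,"dy":0,"dz":0,"rx":0,"ry":0,"rz":0.07},{"dx":0,"dy":0,"dz":0,"rx":0,"ry":0,"rz":0.07}]' 0 
python3 -m crank '[{"dx":0.9,"dy":-0.9,"dz":0,"rx":0,"ry":0,"rz":0},{"dx":0.9,"dy":-0.9,"dz":0,"rx":0,"ry":0,"rz":0},{"dx":0.9,"dy":-0.9,"dz":0,"rx":0,"ry":0,"rz":0},{"dx":0.9,"dy":-0.9,"dz":0,"rx":0,"ry":0,"rz":0},{"dx":0.9,"dy":-0.9,"dz":0,"rx":0,"ry":0,"rz":0}]'
python3 -m crank '[{"dx":0.9,"dy":-0.9,"dz":0,"rx":0,"ry":0,"rz":0},{"dx":0.9,"dy":-0.9,"dz":0,"rx":0,"ry":0,"rz":0},{"dx":0.5,"dy":-0.2,"dz":0,"rx":0,"ry":0,"rz":0},{"dx":0,"dy":0,"dz":0,"rx":0,"ry":0,"rz":0},{"dx":0,"dy":0,"dz":0,"rx":0,"ry":0,"rz":0}]'
python3 -c "
from h import *
st(); f=grab('wrist','w1')
"
```

```text
t: 0.92
ee_pos: [286.8, -611.2, 300.8]
eef_rot: [3.141, -0.009, 0.0]
contact_force: [-0.5, -0.1, -0.5]
grip_width: 92.8
gripper_force: 0.0
t: 1.55
ee_pos: [467.9, -429.9, 300.4]
eef_rot: [3.141, -0.002, 0.0]
contact_force: [0.3, 0.6, 0.5]
grip_width: 93.0
gripper_force: 0.0
t: 2.17
ee_pos: [558.4, -352.2, 300.2]
eef_rot: [3.142, -0.003, -0.001]
contact_force: [0.8, -0.0, -0.3]
grip_width: 93.5
gripper_force: 0.0
t 2.17 pos [ 558.4 -352.2  300.2] x [ 1.    -0.002 -0.   ] y [-0.002 -1.     0.   ] q [-0.6   0.08  1.3  -0.    1.76  0.97] w 93.5 F [ 0.8 -0.  -0.3]
```

View pics/w1.png

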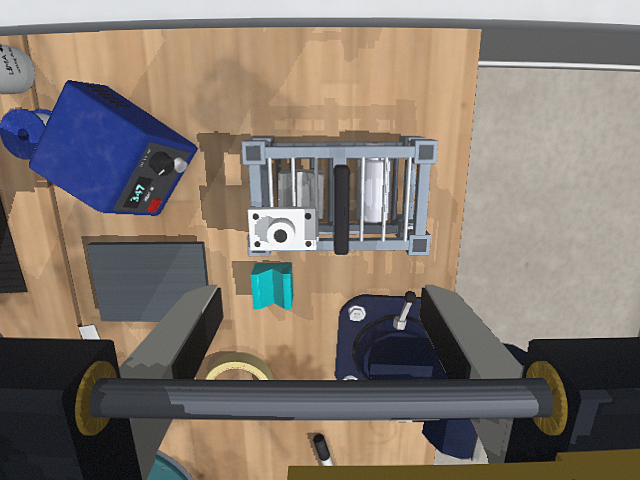

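The wrist view shows the flange boss at (280,233), its plate corners at (248,206), (317,207), (317,250) and (249,252), and the bar running from (342,166) to (342,254). Below are the shaft (silver, about (375,190)) and a grey vee block (about (300,185)). The teal block at (271,285) is the look-alike.

Run:
```python
from h import *
w=load("w1");t=load("t1")
print("bar tri",tri((w,(342,210)),(t,(489,205))).round(1)); print("boss tri",tri((w,(280,228)),(t,(452,223))).round(1))
print("bar ends z145",at(w,(342,166),145).round(1),at(w,(342,254),145).round(1))
for p in[(248,206),(317,207),(317,250),(249,252)]: print("plate",at(w,p,104).round(1))
print("boss",at(w,(280,233),124).round(1), "mean")
# zoomed crop
c=cv2.resize(w["img"][130:270,220:450],None,fx=3.4,fy=3.4,interpolation=cv2.INTER_CUBIC);cv2.imwrite("pics/c1.png",c)
```

```text
bar tri [ 556.7 -372.7  139.4]
boss tri [ 529.9 -313.1  112.6]
bar ends z145 [ 598.7 -371.2  145. ] [ 515.5 -372.4  145. ]
plate [ 553.  -277.6  104. ]
plate [ 551.8 -348.3  104. ]
plate [ 505.1 -348.1  104. ]
plate [ 503.  -275.8  104. ]
boss [ 530.1 -311.7  124. ] mean
```

View pics/c1.png

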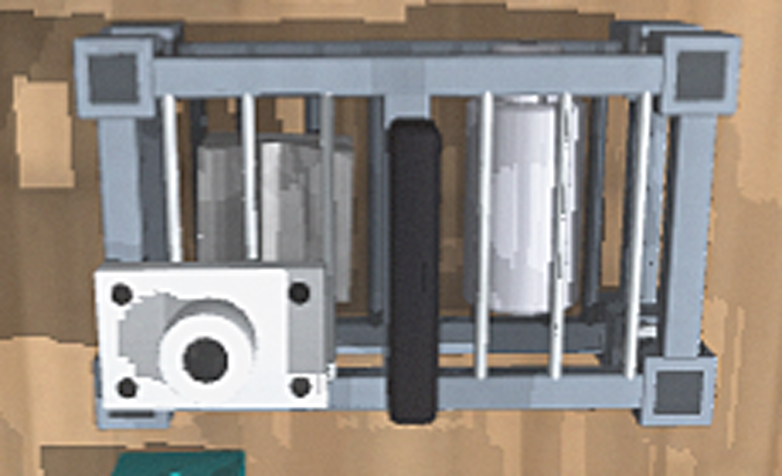

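Candidates for the vee block are the teal one at (271,285), which is on the bench, and the grey one at (300,185), in the lower frame. The crop confirms the grey steel one in the frame is meant. Next I'll grip the flange by its boss.

```bash
python3 -m crank '[{"dx":-0.72,"dy":-1.0,"dz":0.5,"rx":0,"ry":0,"rz":0},{"dx":0,"dy":0,"dz":1.0,"rx":0,"ry":0,"rz":0},{"dx":0,"dy":0,"dz":1.0,"rx":0,"ry":0,"rz":0},{"dx":0,"dy":0,"dz":0.8,"rx":0,"ry":0,"rz":0},{"dx":0,"dy":0,"dz":0.2,"rx":0,"ry":0,"rz":0}]' 0.5 20
python3 -m crank '[{"dx":0,"dy":0,"dz":0.7,"rx":0,"ry":0,"rz":0},{"dx":0,"dy":0,"dz":0.4,"rx":0,"ry":0,"rz":0},{"dx":0,"dy":0,"dz":0.25,"rx":0,"ry":0,"rz":0},{"dx":0,"dy":0,"dz":0,"rx":0,"ry":0,"rz":0},{"dx":0,"dy":0,"dz":0,"rx":0,"ry":0,"rz":0}]'
python3 -c "
from h import *
st()"
```

```text
t: 2.85
ee_pos: [528.9, -311.7, 158.6]
eef_rot: [-3.14, 0.004, 0.004]
contact_force: [0.8, 0.1, 0.5]
grip_width: 48.8
gripper_force: 0.0
t: 3.48
ee_pos: [530.6, -311.5, 107.3]
eef_rot: [3.141, -0.002, 0.001]
contact_force: [0.3, -0.3, 0.6]
grip_width: 46.7
gripper_force: 0.0
t 3.48 pos [ 530.6 -311.5  107.3] x [ 1.    -0.001  0.001] y [-0.001 -1.     0.001] q [-0.57  0.02  1.67 -0.    1.45  1.  ] w 46.7 F [ 0.3 -0.3  0.6]
```

```bash
python3 -m crank '[{"dx":0,"dy":0,"dz":0,"rx":0,"ry":0,"rz":0},{"dx":0,"dy":0,"dz":0,"rx":0,"ry":0,"rz":0},{"dx":0,"dy":0,"dz":0,"rx":0,"ry":0,"rz":0},{"dx":0,"dy":0,"dz":-0.3,"rx":0,"ry":0,"rz":0},{"dx":0,"dy":0,"dz":-0.7,"rx":0,"ry":0,"rz":0}]' 0.9 25
python3 -m crank '[{"dx":0,"dy":0,"dz":-1,"rx":0,"ry":0,"rz":0},{"dx":0,"dy":0,"dz":-1,"rx":0,"ry":0,"rz":0},{"dx":0,"dy":-0.7,"dz":-0.3,"rx":0,"ry":0,"rz":0},{"dx":-0.1,"dy":-1,"dz":0,"rx":0,"ry":0,"rz":0},{"dx":-0.1,"dy":-1,"dz":0,"rx":0,"ry":0,"rz":0}]'
python3 -m crank '[{"dx":-0.1,"dy":-1,"dz":0,"rx":0,"ry":0,"rz":0},{"dx":-0.1,"dy":-1,"dz":0,"rx":0,"ry":0,"rz":0},{"dx":-0.1,"dy":-1,"dz":0,"rx":0,"ry":0,"rz":0},{"dx":-0.1,"dy":-1,"dz":0,"rx":0,"ry":0,"rz":0},{"dx":-0.1,"dy":-1,"dz":0,"rx":0,"ry":0,"rz":0}]'
python3 -m crank '[{"dx":0,"dy":-1,"dz":0,"rx":0,"ry":0,"rz":0},{"dx":0,"dy":-1,"dz":0,"rx":0,"ry":0,"rz":0},{"dx":0,"dy":-0.7,"dz":0,"rx":0,"ry":0,"rz":0},{"dx":0,"dy":-0.25,"dz":0,"rx":0,"ry":0,"rz":0},{"dx":0,"dy":0,"dz":0,"rx":0,"ry":0,"rz":0}]'
python3 -c "
from h import *
st();grab('wrist','w2')"
```

```text
t: 4.1
ee_pos: [529.9, -311.1, 146.5]
eef_rot: [-3.141, 0.002, 0.002]
contact_force: [-0.0, -0.0, 0.7]
grip_width: 9.5
gripper_force: 0.0
t: 4.72
ee_pos: [522.2, -202.3, 239.5]
eef_rot: [3.141, -0.002, 0.002]
contact_force: [0.9, -0.7, 0.1]
grip_width: 9.3
gripper_force: 0.0
t: 5.35
ee_pos: [502.3, -2.0, 239.4]
eef_rot: [3.142, -0.002, 0.002]
contact_force: [-0.1, -0.1, -0.9]
grip_width: 9.2
gripper_force: 0.0
t: 5.98
ee_pos: [502.7, 114.7, 238.8]
eef_rot: [3.141, -0.0, 0.001]
contact_force: [-0.9, -0.2, 0.2]
grip_width: 9.3
gripper_force: 0.0
t 5.97 pos [502.7 114.7 238.8] x [ 1. -0.  0.] y [-0. -1.  0.] q [ 0.17 -0.24  1.7  -0.    1.68  1.75] w 9.3 F [-0.9 -0.2  0.2]
```

View pics/w2.png

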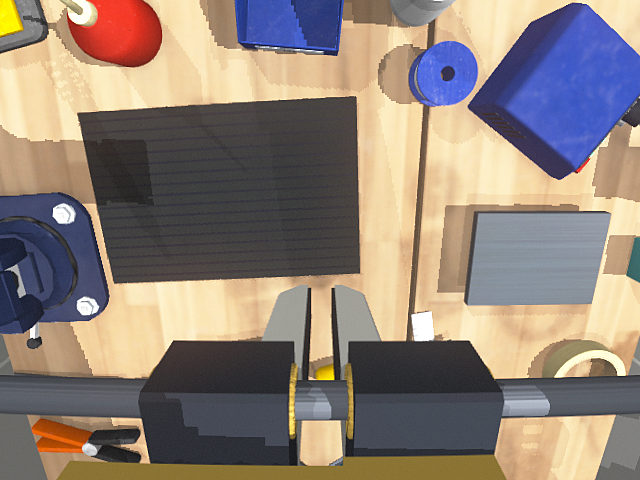

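The gripper is empty: the fingers passed over the boss or slipped off it. The view shows the mat corners at (79,114), (355,97), (359,273) and (114,283), and the plate top at (477,211), (609,212), (592,305) and (466,304). Next I'll check the flange from the top camera.

Run:
```python
from h import *
w=load("w2")
for p in[(79,114),(355,97),(359,273),(114,283)]: print("mat",at(w,p,3).round(1))
P=[(477,211),(609,212),(592,305),(466,304)]
q=np.array([at(w,p,32) for p in P]);print("plate",q.round(1),q.mean(0).round(1))
t=grab("top","t2")
a=cv2.resize(t["img"][150:270,400:560],None,fx=4.5,fy=4.5,interpolation=cv2.INTER_CUBIC);cv2.imwrite("pics/c2.png",a)
```

```text
mat [590.3 374.6   3. ]
mat [604.9  78.9   3. ]
mat [406.8  69.2   3. ]
mat [393.1 366.3   3. ]
plate [[ 489.7  -51.6   32. ]
 [ 489.2 -198.8   32. ]
 [ 377.1 -203.5   32. ]
 [ 380.1  -52.1   32. ]] [ 434.  -126.5   32. ]
```

View pics/c2.png

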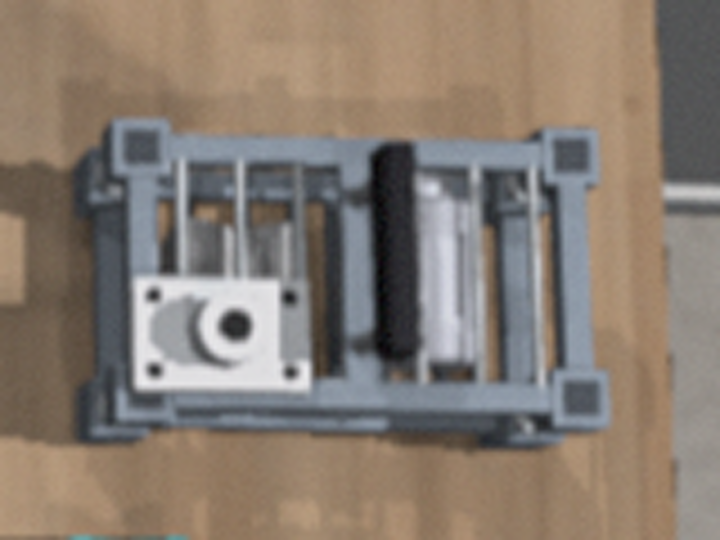

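The flange is undisturbed; I lifted before the fingers had closed. I'll go back and give them longer.

```bash
python3 -m crank '[{"dx":0,"dy":1,"dz":0,"rx":0,"ry":0,"rz":0},{"dx":0,"dy":1,"dz":0,"rx":0,"ry":0,"rz":0},{"dx":0.1,"dy":1,"dz":0,"rx":0,"ry":0,"rz":0},{"dx":0.1,"dy":1,"dz":0,"rx":0,"ry":0,"rz":0},{"dx":0.1,"dy":1,"dz":0,"rx":0,"ry":0,"rz":0}]' 0.5
python3 -m crank '[{"dx":0.1,"dy":1,"dz":0,"rx":0,"ry":0,"rz":0},{"dx":0.1,"dy":1,"dz":0,"rx":0,"ry":0,"rz":0},{"dx":0.1,"dy":1,"dz":0,"rx":0,"ry":0,"rz":0},{"dx":0.07,"dy":1,"dz":0,"rx":0,"ry":0,"rz":0},{"dx":0,"dy":1,"dz":0,"rx":0,"ry":0,"rz":0}]'
python3 -m crank '[{"dx":0,"dy":0.68,"dz":0.5,"rx":0,"ry":0,"rz":0},{"dx":0,"dy":0,"dz":1,"rx":0,"ry":0,"rz":0},{"dx":0,"dy":0,"dz":1,"rx":0,"ry":0,"rz":0},{"dx":0,"dy":0,"dz":0.55,"rx":0,"ry":0,"rz":0},{"dx":0,"dy":0,"dz":0.25,"rx":0,"ry":0,"rz":0}]'
python3 -m crank '[{"dx":0,"dy":0,"dz":0,"rx":0,"ry":0,"rz":0},{"dx":0,"dy":0,"dz":0,"rx":0,"ry":0,"rz":0},{"dx":0,"dy":0,"dz":0,"rx":0,"ry":0,"rz":0},{"dx":0,"dy":0,"dz":0,"rx":0,"ry":0,"rz":0},{"dx":0,"dy":0,"dz":0,"rx":0,"ry":0,"rz":0}]' 1 25
```

```text
t: 6.7
ee_pos: [514.2, -87.7, 238.6]
eef_rot: [3.141, -0.004, 0.001]
contact_force: [0.1, -0.1, 0.4]
grip_width: 46.1
gripper_force: 0.0
t: 7.32
ee_pos: [528.4, -287.7, 238.4]
eef_rot: [3.142, -0.004, -0.0]
contact_force: [0.3, 0.0, 0.8]
grip_width: 46.6
gripper_force: 0.0
t: 7.95
ee_pos: [528.7, -312.9, 105.8]
eef_rot: [-3.141, 0.003, 0.001]
contact_force: [-0.1, 0.3, 0.2]
grip_width: 46.0
gripper_force: 0.0
t: 8.57
ee_pos: [529.1, -312.5, 106.6]
eef_rot: [3.141, -0.002, 0.0]
contact_force: [0.1, -0.3, -0.8]
grip_width: 2.4
gripper_force: 0.0
```

```bash
python3 -c "
from h import *
st();w=grab('wrist','w3')
print('tcp px',proj(w,w['s']['ee_pos']), 'boss', proj(w,[529,-312.5,124]))
print('ends', proj(load('w2'),load('w2') and [[502.7,114.7,238.8]]))"
```

```text
t 8.57 pos [ 529.1 -312.5  106.6] x [ 1.    -0.001  0.   ] y [-0.001 -1.     0.   ] q [-0.58  0.02  1.68  0.    1.45  1.  ] w 2.4 F [ 0.1 -0.3 -0.8]
tcp px [[320.99177393 277.07221396]] boss [[320.99074545 291.0823049 ]]
ends [[321.00939911 277.12442868]]
```

View pics/w3.png

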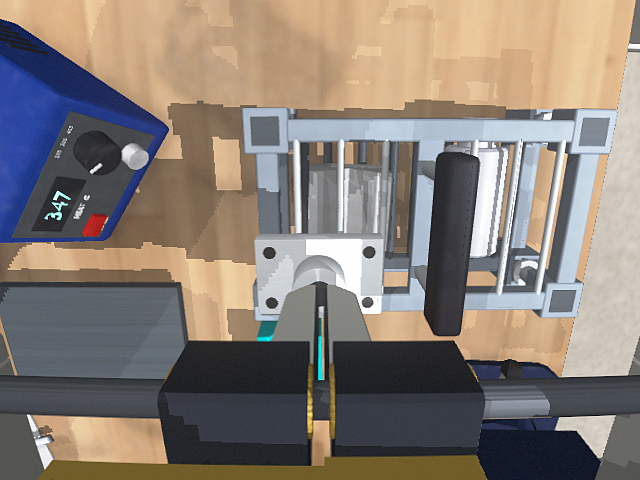

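```bash
python3 -c "
from h import *
w=load('w3');print(w['intrinsics'],w['dist'],-w['R'].T@w['t'])
for z in (60,80,104):
  print(z,[at(w,p,z).round(1) for p in [(254,235),(382,234),(381,309),(269,252),(369,252),(368,302),(270,303)]])
w1=load('w1')
print('bar end pairs',tri((w1,(342,166)),(w,(457,155))),tri((w1,(342,254)),(w,(443,334))))
print('plate corners',tri((w1,(248,206)),(w,(254,235))),tri((w1,(317,207)),(w,(382,234))), tri((w1,(317,250)),(w,(381,309))))
print('socket corner',tri((w1,(255,151)),(w,(266,130))),tri((w1,(425,148)),(w,(592,131))))
"
```

```text
[[393.44752054   0.         320.8553242 ]
 [  0.         393.44752054 237.54363003]
 [  0.           0.           1.        ]] [-0.05052071  0.          0.          0.          0.        ] [ 613.95711878 -312.33223775  304.17419532]
60 [array([ 538.8, -269. ,   60. ]), array([ 539.4, -352.2,   60. ]), array([ 485.1, -354.1,   60. ]), array([ 527.1, -278.3,   60. ]), array([ 527. , -344.2,   60. ]), array([ 490.5, -344.9,   60. ]), array([ 489.8, -277.5,   60. ])]
80 [array([ 545. , -272.6,   80. ]), array([ 545.5, -349. ,   80. ]), array([ 495.7, -350.7,   80. ]), array([ 534.2, -281.1,   80. ]), array([ 534.1, -341.6,   80. ]), array([ 500.6, -342.2,   80. ]), array([ 500. , -280.3,   80. ])]
104 [array([ 552.3, -276.8,  104. ]), array([ 552.8, -345. ,  104. ]), array([ 508.3, -346.6,  104. ]), array([ 542.7, -284.4,  104. ]), array([ 542.7, -338.5,  104. ]), array([ 512.8, -339. ,  104. ]), array([ 512.2, -283.7,  104. ])]
bar end pairs [ 597.02922746 -371.90980241  130.97328425] [ 511.73635992 -372.57391138  135.90355317]
plate corners [ 554.49138556 -278.43274472  110.70294416] [ 547.37435967 -348.09828653   85.59353296] [ 501.11022715 -348.39492216   91.22455429]
socket corner [ 604.62915051 -279.67124799   58.35039104] [ 608.45055594 -458.87121377   89.95001053]
```

The image geometry (finger gap against camera depth) suggests the real fingertips are roughly 25 mm above the reported TCP. I'll open and feel downwards for the plate top.

```bash
python3 -m crank '[{"dx":0,"dy":0,"dz":-0.3,"rx":0,"ry":0,"rz":0},{"dx":0,"dy":0,"dz":0,"rx":0,"ry":0,"rz":0},{"dx":0,"dy":0,"dz":0,"rx":0,"ry":0,"rz":0},{"dx":0,"dy":0,"dz":0,"rx":0,"ry":0,"rz":0},{"dx":0,"dy":0,"dz":0,"rx":0,"ry":0,"rz":0}]' 0.5 25
python3 -m crank '[{"dx":0,"dy":0,"dz":0.3,"rx":0,"ry":0,"rz":0},{"dx":0,"dy":0,"dz":0.05,"rx":0,"ry":0,"rz":0},{"dx":0,"dy":0,"dz":0.05,"rx":0,"ry":0,"rz":0},{"dx":0,"dy":0,"dz":0.05,"rx":0,"ry":0,"rz":0},{"dx":0,"dy":0,"dz":0,"rx":0,"ry":0,"rz":0}]'
```

```text
t: 9.25
ee_pos: [529.0, -312.5, 118.1]
eef_rot: [-3.141, 0.002, 0.0]
contact_force: [-0.1, -0.2, 0.4]
grip_width: 44.5
gripper_force: 0.0
t: 9.88
ee_pos: [529.1, -312.5, 100.3]
eef_rot: [-3.142, 0.002, 0.0]
contact_force: [0.6, -0.8, 0.5]
grip_width: 46.4
gripper_force: 0.0
```

```bash
python3 -m crank '[{"dx":0,"dy":0,"dz":0.05,"rx":0,"ry":0,"rz":0},{"dx":0,"dy":0,"dz":0.05,"rx":0,"ry":0,"rz":0},{"dx":0,"dy":0,"dz":0.05,"rx":0,"ry":0,"rz":0},{"dx":0,"dy":0,"dz":0.05,"rx":0,"ry":0,"rz":0},{"dx":0,"dy":0,"dz":0,"rx":0,"ry":0,"rz":0}]'
python3 -c "
from h import *
st();w=grab('wrist','w4')"
```

```text
t: 10.5
ee_pos: [529.0, -312.5, 92.1]
eef_rot: [-3.141, 0.002, 0.001]
contact_force: [1.1, 0.7, -0.9]
grip_width: 46.6
gripper_force: 0.0
t 10.5 pos [ 529.  -312.5   92.1] x [ 1.    -0.001 -0.   ] y [-0.001 -1.    -0.   ] q [-0.58  0.03  1.69 -0.    1.43  1.  ] w 46.6 F [ 1.1  0.7 -0.9]
```

View pics/w4.png

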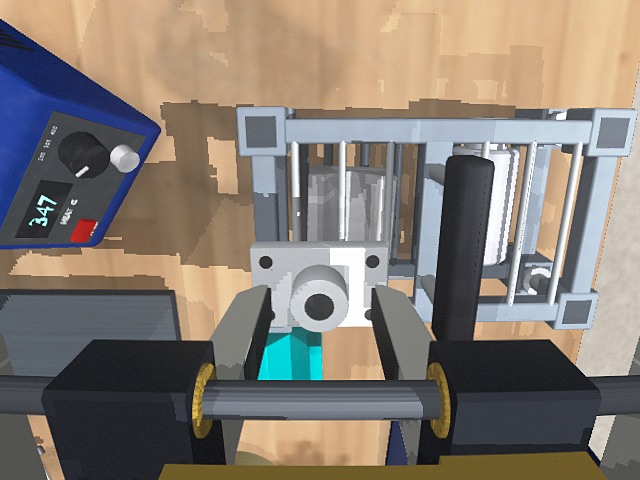

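The fingertips straddle the boss at (319,305) at about boss-top depth, so they really do sit about 28 mm above the reported TCP. I'll keep feeling down.

```bash
python3 -m crank '[{"dx":0,"dy":0,"dz":0.08,"rx":0,"ry":0,"rz":0},{"dx":0,"dy":0,"dz":0.08,"rx":0,"ry":0,"rz":0},{"dx":0,"dy":0,"dz":0.08,"rx":0,"ry":0,"rz":0},{"dx":0,"dy":0,"dz":0.05,"rx":0,"ry":0,"rz":0},{"dx":0,"dy":0,"dz":0,"rx":0,"ry":0,"rz":0}]'
python3 -m crank '[{"dx":0,"dy":0,"dz":0.05,"rx":0,"ry":0,"rz":0},{"dx":0,"dy":0,"dz":0,"rx":0,"ry":0,"rz":0},{"dx":0,"dy":0,"dz":0.04,"rx":0,"ry":0,"rz":0},{"dx":0,"dy":0,"dz":0,"rx":0,"ry":0,"rz":0},{"dx":0,"dy":0,"dz":0,"rx":0,"ry":0,"rz":0}]'
```

```text
t: 11.18
ee_pos: [529.0, -312.5, 80.6]
eef_rot: [-3.141, 0.002, 0.0]
contact_force: [0.6, -0.4, -0.5]
grip_width: 46.8
gripper_force: 0.0
t: 11.8
ee_pos: [529.1, -312.5, 77.1]
eef_rot: [-3.142, 0.002, 0.0]
contact_force: [-0.3, 0.0, 0.6]
grip_width: 46.6
gripper_force: 0.0
```

```bash
python3 -m crank '[{"dx":0,"dy":0,"dz":0.04,"rx":0,"ry":0,"rz":0},{"dx":0,"dy":0,"dz":0,"rx":0,"ry":0,"rz":0},{"dx":0,"dy":0,"dz":0.04,"rx":0,"ry":0,"rz":0},{"dx":0,"dy":0,"dz":0,"rx":0,"ry":0,"rz":0},{"dx":0,"dy":0,"dz":0,"rx":0,"ry":0,"rz":0}]'
python3 -m crank '[{"dx":0,"dy":0,"dz":0,"rx":0,"ry":0,"rz":0},{"dx":0,"dy":0,"dz":0,"rx":0,"ry":0,"rz":0},{"dx":0,"dy":0,"dz":0,"rx":0,"ry":0,"rz":0},{"dx":0,"dy":0,"dz":0,"rx":0,"ry":0,"rz":0},{"dx":0,"dy":0,"dz":0,"rx":0,"ry":0,"rz":0}]' 1 25
python3 -c "
from h import *
st()"
```

```text
t: 12.42
ee_pos: [529.1, -312.5, 73.9]
eef_rot: [-3.142, 0.002, 0.0]
contact_force: [-0.3, 0.1, 0.0]
grip_width: 46.6
gripper_force: 0.0
t: 13.05
ee_pos: [529.1, -312.5, 74.0]
eef_rot: [-3.142, 0.002, 0.0]
contact_force: [1.1, 0.1, 1.4]
grip_width: 27.3
gripper_force: 25.0
t 13.05 pos [ 529.1 -312.5   74. ] x [ 1.    -0.001 -0.   ] y [-0.001 -1.    -0.   ] q [-0.58  0.04  1.71 -0.    1.39  1.  ] w 27.3 F [1.1 0.1 1.4]
```

The boss is gripped at width 27.3 with 25 N. The flange underside is therefore TCP z + 18, and the fingertips are about 30 mm above the reported TCP. I'll carry it to the mat.

```bash
python3 -m crank '[{"dx":0,"dy":0,"dz":-0.5,"rx":0,"ry":0,"rz":0},{"dx":0,"dy":0,"dz":-0.9,"rx":0,"ry":0,"rz":0},{"dx":0,"dy":0,"dz":-1,"rx":0,"ry":0,"rz":0},{"dx":0,"dy":0,"dz":-0.8,"rx":0,"ry":0,"rz":0},{"dx":0,"dy":-0.4,"dz":0,"rx":0,"ry":0,"rz":0}]'
python3 -m crank '[{"dx":-0.05,"dy":-0.8,"dz":0,"rx":0,"ry":0,"rz":0},{"dx":-0.1,"dy":-1,"dz":0,"rx":0,"ry":0,"rz":0},{"dx":-0.1,"dy":-1,"dz":0,"rx":0,"ry":0,"rz":0},{"dx":-0.1,"dy":-1,"dz":0,"rx":0,"ry":0,"rz":0},{"dx":-0.1,"dy":-1,"dz":0,"rx":0,"ry":0,"rz":0}]'
python3 -m crank '[{"dx":-0.1,"dy":-1,"dz":0,"rx":0,"ry":0,"rz":0},{"dx":-0.1,"dy":-1,"dz":0,"rx":0,"ry":0,"rz":0},{"dx":0,"dy":-1,"dz":0,"rx":0,"ry":0,"rz":0},{"dx":0,"dy":-1,"dz":0,"rx":0,"ry":0,"rz":0},{"dx":0,"dy":-0.8,"dz":0,"rx":0,"ry":0,"rz":0}]'
python3 -m crank '[{"dx":0,"dy":-0.5,"dz":0,"rx":0,"ry":0,"rz":0},{"dx":0,"dy":-0.2,"dz":0.5,"rx":0,"ry":0,"rz":0},{"dx":0,"dy":0,"dz":1,"rx":0,"ry":0,"rz":0},{"dx":0,"dy":0,"dz":1,"rx":0,"ry":0,"rz":0},{"dx":0,"dy":0,"dz":1,"rx":0,"ry":0,"rz":0}]'
```

```text
t: 13.68
ee_pos: [529.8, -297.2, 205.8]
eef_rot: [3.139, -0.003, 0.006]
contact_force: [-0.0, 1.2, -2.0]
grip_width: 27.3
gripper_force: 25.0
t: 14.3
ee_pos: [510.5, -102.6, 201.4]
eef_rot: [-3.141, 0.001, 0.001]
contact_force: [-0.6, 0.2, -1.0]
grip_width: 27.4
gripper_force: 25.0
t: 14.92
ee_pos: [502.6, 89.4, 201.4]
eef_rot: [-3.142, 0.0, 0.001]
contact_force: [0.1, 0.1, -1.4]
grip_width: 27.5
gripper_force: 25.0
t: 15.55
ee_pos: [502.4, 115.0, 59.0]
eef_rot: [3.141, -0.002, -0.002]
contact_force: [0.6, 0.1, -1.3]
grip_width: 27.4
gripper_force: 25.0
```

```bash
python3 -m crank '[{"dx":0,"dy":0,"dz":0.9,"rx":0,"ry":0,"rz":0},{"dx":0,"dy":0,"dz":0.65,"rx":0,"ry":0,"rz":0},{"dx":0,"dy":0,"dz":0.2,"rx":0,"ry":0,"rz":0},{"dx":0,"dy":0,"dz":0.08,"rx":0,"ry":0,"rz":0},{"dx":0,"dy":0,"dz":0.03,"rx":0,"ry":0,"rz":0}]'
python3 -m crank '[{"dx":0,"dy":0,"dz":0.03,"rx":0,"ry":0,"rz":0},{"dx":0,"dy":0,"dz":0,"rx":0,"ry":0,"rz":0},{"dx":0,"dy":0,"dz":0.02,"rx":0,"ry":0,"rz":0},{"dx":0,"dy":0,"dz":0,"rx":0,"ry":0,"rz":0},{"dx":0,"dy":0,"dz":0,"rx":0,"ry":0,"rz":0}]'
```

```text
t: 16.18
ee_pos: [503.9, 115.5, -11.8]
eef_rot: [-3.141, 0.002, -0.002]
contact_force: [0.3, 1.3, -0.1]
grip_width: 27.5
gripper_force: 25.0
t: 16.8
ee_pos: [503.5, 115.5, -14.4]
eef_rot: [-3.142, 0.002, -0.0]
contact_force: [-0.7, 0.6, -0.3]
grip_width: 27.2
gripper_force: 25.0
```

Very close to contact now. I'll nudge down, open, rise, and head back to the lifting bar.

```bash
python3 -m crank '[{"dx":0,"dy":0,"dz":0.02,"rx":0,"ry":0,"rz":0},{"dx":0,"dy":0,"dz":0.01,"rx":0,"ry":0,"rz":0},{"dx":0,"dy":0,"dz":0,"rx":0,"ry":0,"rz":0},{"dx":0,"dy":0,"dz":0,"rx":0,"ry":0,"rz":0},{"dx":0,"dy":0,"dz":0,"rx":0,"ry":0,"rz":0}]'
python3 -m crank '[{"dx":0,"dy":0,"dz":0,"rx":0,"ry":0,"rz":0},{"dx":0,"dy":0,"dz":0,"rx":0,"ry":0,"rz":0},{"dx":0,"dy":0,"dz":0,"rx":0,"ry":0,"rz":0},{"dx":0,"dy":0,"dz":-0.5,"rx":0,"ry":0,"rz":0},{"dx":0,"dy":0,"dz":-1,"rx":0,"ry":0,"rz":0}]' 0.5
python3 -m crank '[{"dx":0,"dy":0,"dz":-1,"rx":0,"ry":0,"rz":0},{"dx":0,"dy":0,"dz":-1,"rx":0,"ry":0,"rz":0},{"dx":0,"dy":0,"dz":-1,"rx":0,"ry":0,"rz":0},{"dx":0,"dy":0,"dz":-1,"rx":0,"ry":0,"rz":0},{"dx":0,"dy":0.5,"dz":-0.4,"rx":0,"ry":0,"rz":0}]'
python3 -c "
from h import *
st();w=grab('wrist','w5')
c=[]
for p in [(0,0)]: pass
g=cv2.cvtColor(w['img'],cv2.COLOR_BGR2GRAY)
m=(g>170).astype(np.uint8); print(proj(w,[503,115.5,35]))"
```

```text
t: 17.42
ee_pos: [503.6, 115.5, -15.0]
eef_rot: [-3.142, 0.002, -0.0]
contact_force: [-3.8, -0.6, 6.7]
grip_width: 27.2
gripper_force: 25.0
t: 18.05
ee_pos: [502.8, 115.4, 45.0]
eef_rot: [3.141, -0.002, -0.003]
contact_force: [0.5, 1.0, 0.6]
grip_width: 46.5
gripper_force: 0.0
t: 18.68
ee_pos: [503.8, 96.0, 224.5]
eef_rot: [-3.141, -0.001, -0.006]
contact_force: [0.5, 0.7, -1.5]
grip_width: 46.6
gripper_force: 0.0
t 18.68 pos [503.8  96.  224.5] x [1.    0.    0.004] y [ 0.    -1.    -0.001] q [ 0.14 -0.25  1.73  0.    1.66  1.71] w 46.6 F [ 0.5  0.7 -1.5]
[[301.51601673 203.68194581]]
```

View pics/w5.png

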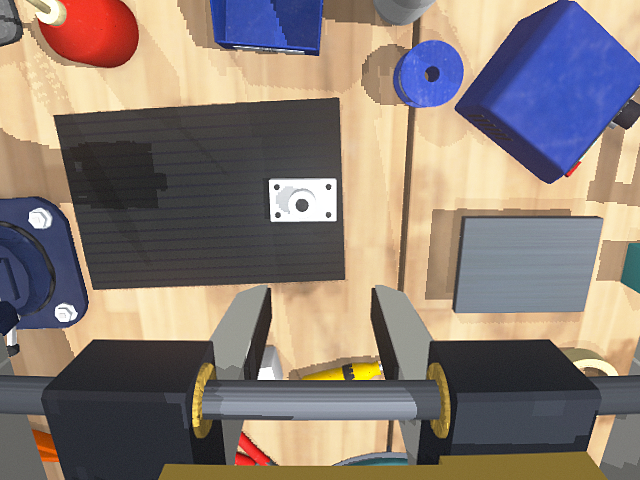

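The flange sits on the mat at (302,200), fully on it. Now for the stacking frame's bar.

```bash
python3 -m crank '[{"dx":0.1,"dy":0.8,"dz":0,"rx":0,"ry":0,"rz":0},{"dx":0.12,"dy":1,"dz":0,"rx":0,"ry":0,"rz":0},{"dx":0.12,"dy":1,"dz":0,"rx":0,"ry":0,"rz":0},{"dx":0.12,"dy":1,"dz":0,"rx":0,"ry":0,"rz":0},{"dx":0.12,"dy":1,"dz":0,"rx":0,"ry":0,"rz":0}]'
python3 -m crank '[{"dx":0.12,"dy":1,"dz":0,"rx":0,"ry":0,"rz":0},{"dx":0.12,"dy":1,"dz":0,"rx":0,"ry":0,"rz":0},{"dx":0.12,"dy":1,"dz":0,"rx":0,"ry":0,"rz":0},{"dx":0.12,"dy":1,"dz":0,"rx":0,"ry":0,"rz":0},{"dx":0.12,"dy":1,"dz":0,"rx":0,"ry":0,"rz":0}]'
python3 -m crank '[{"dx":0.12,"dy":1,"dz":0,"rx":0,"ry":0,"rz":0},{"dx":0.12,"dy":0.7,"dz":0,"rx":0,"ry":0,"rz":0},{"dx":0,"dy":0.2,"dz":0.5,"rx":0,"ry":0,"rz":0},{"dx":0,"dy":0,"dz":0.5,"rx":0,"ry":0,"rz":0},{"dx":0,"dy":0,"dz":0,"rx":0,"ry":0,"rz":0}]'
python3 -c "
from h import *
w=grab('wrist','w6');go([556,-372.2,86],0)
print(proj(w,[[598,-371.5,145],[514,-372.5,145]]))
i=w['img'];d=(i.max(2)<60).astype(np.uint8)
for r in range(100,300,20):
  c=np.where(d[r,250:400])[0]; print(r,(c.min()+250,c.max()+250) if len(c) else 0)"
```

```text
t: 19.35
ee_pos: [526.3, -97.6, 221.2]
eef_rot: [3.142, -0.002, 0.001]
contact_force: [0.7, 0.2, -0.6]
grip_width: 46.5
gripper_force: 0.0
t: 19.98
ee_pos: [550.2, -297.6, 221.1]
eef_rot: [3.141, -0.002, 0.001]
contact_force: [0.1, 0.8, -0.1]
grip_width: 46.5
gripper_force: 0.0
t: 20.6
ee_pos: [559.0, -371.0, 177.8]
eef_rot: [-3.139, 0.001, 0.005]
contact_force: [-0.5, 0.2, -0.3]
grip_width: 46.8
gripper_force: 0.0
t 20.65 pos [ 559.5 -371.3  179.4] x [ 1.    -0.    -0.001] y [-0.    -1.    -0.001] q [-0.62  0.11  1.46  0.    1.57  0.95] w 46.6 F [-0.1 -0.8  0. ]
shift units [-0.084  0.025  2.335]
turn units [-0.0005  0.0006 -0.0001]
turn units [1.0000e-03 8.0000e-04 1.4999e+00]
[[321.9522505  194.48506662]
 [323.36701379 320.17358521]]
100 0
120 0
140 0
160 0
180 (np.int64(259), np.int64(397))
200 (np.int64(310), np.int64(397))
220 (np.int64(310), np.int64(396))
240 (np.int64(310), np.int64(394))
260 (np.int64(250), np.int64(397))
280 (np.int64(312), np.int64(332))
```

```bash
python3 -m crank '[{"dx":-0.08,"dy":0,"dz":0.8,"rx":0,"ry":0,"rz":0},{"dx":0,"dy":0,"dz":0.8,"rx":0,"ry":0,"rz":0},{"dx":0,"dy":0,"dz":0.5,"rx":0,"ry":0,"rz":0},{"dx":0,"dy":0,"dz":0.2,"rx":0,"ry":0,"rz":0},{"dx":0,"dy":0,"dz":0,"rx":0,"ry":0,"rz":0}]'
python3 -m crank '[{"dx":0,"dy":0,"dz":0,"rx":0,"ry":0,"rz":0},{"dx":0,"dy":0,"dz":0,"rx":0,"ry":0,"rz":0},{"dx":0,"dy":0,"dz":0,"rx":0,"ry":0,"rz":0},{"dx":0,"dy":0,"dz":0,"rx":0,"ry":0,"rz":0},{"dx":0,"dy":0,"dz":0,"rx":0,"ry":0,"rz":0}]' 1 50
python3 -m crank '[{"dx":0,"dy":0,"dz":0,"rx":0,"ry":0,"rz":0},{"dx":0,"dy":0,"dz":0,"rx":0,"ry":0,"rz":0},{"dx":0,"dy":0,"dz":-0.1,"rx":0,"ry":0,"rz":0},{"dx":0,"dy":0,"dz":0,"rx":0,"ry":0,"rz":0},{"dx":0,"dy":0,"dz":0,"rx":0,"ry":0,"rz":0}]'
python3 -c "
from h import *
s,_=st();print(s['wrist_torque'])"
```

```text
t: 21.28
ee_pos: [556.8, -372.5, 88.9]
eef_rot: [3.141, -0.001, 0.001]
contact_force: [0.1, -0.3, -0.4]
grip_width: 46.8
gripper_force: 0.0
t: 21.9
ee_pos: [556.7, -372.5, 88.6]
eef_rot: [-3.142, 0.001, -0.0]
contact_force: [-0.1, 1.8, 3.1]
grip_width: 13.7
gripper_force: 50.0
t: 22.52
ee_pos: [556.4, -372.5, 91.9]
eef_rot: [-3.141, 0.002, 0.001]
contact_force: [0.9, 0.7, -4.0]
grip_width: 13.5
gripper_force: 50.0
t 22.52 pos [ 556.4 -372.5   91.9] x [ 1.    -0.001 -0.001] y [-0.001 -1.    -0.   ] q [-0.63  0.14  1.56 -0.    1.43  0.94] w 13.5 F [ 0.9  0.7 -4. ]
[ 0.03251698  0.02077597 -0.03814852]
```

The frame is held (TCP z = origin + 66.6; home TCP is 556.6, -372.5, 88.6). I'll lift it and carry it to the mat.

```bash
python3 -m crank '[{"dx":0,"dy":0,"dz":-0.3,"rx":0,"ry":0,"rz":0},{"dx":0,"dy":0,"dz":-0.5,"rx":0,"ry":0,"rz":0},{"dx":0,"dy":0,"dz":-0.8,"rx":0,"ry":0,"rz":0},{"dx":0,"dy":0,"dz":-0.9,"rx":0,"ry":0,"rz":0},{"dx":0,"dy":0,"dz":-0.9,"rx":0,"ry":0,"rz":0}]'
python3 -m crank '[{"dx":-0.3,"dy":-0.4,"dz":0,"rx":0,"ry":0,"rz":0},{"dx":-0.3,"dy":-0.6,"dz":0,"rx":0,"ry":0,"rz":0},{"dx":-0.3,"dy":-0.9,"dz":0,"rx":0,"ry":0,"rz":0},{"dx":-0.3,"dy":-0.9,"dz":0,"rx":0,"ry":0,"rz":0},{"dx":-0.16,"dy":-0.9,"dz":0,"rx":0,"ry":0,"rz":0}]'
python3 -m crank '[{"dx":0,"dy":-0.9,"dz":0,"rx":0,"ry":0,"rz":0},{"dx":0,"dy":-0.9,"dz":0,"rx":0,"ry":0,"rz":0},{"dx":0,"dy":-0.9,"dz":0,"rx":0,"ry":0,"rz":0},{"dx":0,"dy":-0.9,"dz":0,"rx":0,"ry":0,"rz":0},{"dx":0,"dy":-0.9,"dz":0,"rx":0,"ry":0,"rz":0}]'
python3 -m crank '[{"dx":0,"dy":-0.9,"dz":0,"rx":0,"ry":0,"rz":0},{"dx":0,"dy":-0.9,"dz":0,"rx":0,"ry":0,"rz":0},{"dx":0,"dy":-0.9,"dz":0,"rx":0,"ry":0,"rz":0},{"dx":0,"dy":-0.9,"dz":0,"rx":0,"ry":0,"rz":0},{"dx":0,"dy":-0.9,"dz":0,"rx":0,"ry":0,"rz":0}]'
python3 -m crank '[{"dx":0,"dy":-0.9,"dz":0,"rx":0,"ry":0,"rz":0},{"dx":0,"dy":-0.9,"dz":0,"rx":0,"ry":0,"rz":0},{"dx":0,"dy":-0.7,"dz":0,"rx":0,"ry":0,"rz":0},{"dx":0,"dy":-0.5,"dz":0,"rx":0,"ry":0,"rz":0},{"dx":0,"dy":-0.2,"dz":0,"rx":0,"ry":0,"rz":0}]'
python3 -c "
from h import *
go([502,264,69.6],0)"
```

```text
t: 23.15
ee_pos: [556.6, -372.5, 231.4]
eef_rot: [3.141, -0.002, 0.002]
contact_force: [1.3, 0.6, -5.2]
grip_width: 13.6
gripper_force: 50.0
t: 23.78
ee_pos: [501.9, -223.5, 230.3]
eef_rot: [3.141, -0.002, 0.003]
contact_force: [0.2, -0.3, -4.2]
grip_width: 13.5
gripper_force: 50.0
t: 24.4
ee_pos: [502.4, -43.3, 230.2]
eef_rot: [3.141, -0.002, 0.003]
contact_force: [0.8, 0.2, -4.1]
grip_width: 13.7
gripper_force: 50.0
t: 25.02
ee_pos: [502.7, 136.7, 230.3]
eef_rot: [-3.141, 0.002, -0.003]
contact_force: [0.4, 0.6, -4.2]
grip_width: 13.6
gripper_force: 50.0
t: 25.65
ee_pos: [502.9, 264.2, 229.1]
eef_rot: [-3.141, 0.001, -0.001]
contact_force: [-0.6, -0.4, -4.1]
grip_width: 13.7
gripper_force: 50.0
t 25.65 pos [502.9 264.2 229.1] x [ 1.    -0.     0.001] y [-0. -1. -0.] q [ 0.44 -0.13  1.61 -0.    1.65  2.01] w 13.7 F [-0.6 -0.4 -4.1]
shift units [-0.024  0.006  3.986]
turn units [-0.0001 -0.0003 -0.0002]
turn units [-4.0000e-04  2.0000e-04  1.4998e+00]
```

```bash
python3 -m crank '[{"dx":0,"dy":0,"dz":0.8,"rx":0,"ry":0,"rz":0},{"dx":0,"dy":0,"dz":1,"rx":0,"ry":0,"rz":0},{"dx":0,"dy":0,"dz":0.9,"rx":0,"ry":0,"rz":0},{"dx":0,"dy":0,"dz":0.7,"rx":0,"ry":0,"rz":0},{"dx":0,"dy":0,"dz":0.35,"rx":0,"ry":0,"rz":0}]'
python3 -m crank '[{"dx":0,"dy":0,"dz":0.1,"rx":0,"ry":0,"rz":0},{"dx":0,"dy":0,"dz":0.06,"rx":0,"ry":0,"rz":0},{"dx":0,"dy":0,"dz":0.04,"rx":0,"ry":0,"rz":0},{"dx":0,"dy":0,"dz":0.02,"rx":0,"ry":0,"rz":0},{"dx":0,"dy":0,"dz":0,"rx":0,"ry":0,"rz":0}]'
```

```text
t: 26.28
ee_pos: [502.6, 262.8, 77.3]
eef_rot: [3.141, -0.003, -0.002]
contact_force: [0.2, -0.4, -3.9]
grip_width: 13.9
gripper_force: 50.0
t: 26.9
ee_pos: [502.9, 263.6, 69.8]
eef_rot: [-3.141, 0.002, -0.0]
contact_force: [0.1, 0.3, -4.6]
grip_width: 13.5
gripper_force: 50.0
```

```bash
python3 -m crank '[{"dx":0,"dy":0,"dz":0.03,"rx":0,"ry":0,"rz":0},{"dx":0,"dy":0,"dz":0.02,"rx":0,"ry":0,"rz":0},{"dx":0,"dy":0,"dz":0,"rx":0,"ry":0,"rz":0},{"dx":0,"dy":0,"dz":0,"rx":0,"ry":0,"rz":0},{"dx":0,"dy":0,"dz":0,"rx":0,"ry":0,"rz":0}]'
```

```text
t: 27.52
ee_pos: [503.3, 263.7, 69.5]
eef_rot: [-3.141, 0.002, -0.002]
contact_force: [-6.1, -3.7, 12.5]
grip_width: 13.6
gripper_force: 50.0
```

```bash
python3 -m crank '[{"dx":0,"dy":0,"dz":0,"rx":0,"ry":0,"rz":0},{"dx":0,"dy":0,"dz":0,"rx":0,"ry":0,"rz":0},{"dx":0,"dy":0,"dz":0,"rx":0,"ry":0,"rz":0},{"dx":0,"dy":0,"dz":-0.5,"rx":0,"ry":0,"rz":0},{"dx":0,"dy":0,"dz":-1,"rx":0,"ry":0,"rz":0}]' 0.5
python3 -m crank '[{"dx":0,"dy":0,"dz":-1,"rx":0,"ry":0,"rz":0},{"dx":0,"dy":0,"dz":-1,"rx":0,"ry":0,"rz":0},{"dx":0,"dy":0.5,"dz":-0.5,"rx":0,"ry":0,"rz":0},{"dx":0,"dy":1,"dz":0,"rx":0,"ry":0,"rz":0},{"dx":0,"dy":1,"dz":0,"rx":0,"ry":0,"rz":0}]' 0.15
python3 -m crank '[{"dx":0,"dy":1,"dz":0,"rx":0,"ry":0,"rz":0},{"dx":0,"dy":1,"dz":0,"rx":0,"ry":0,"rz":0},{"dx":0,"dy":1,"dz":0,"rx":0,"ry":0,"rz":0},{"dx":0,"dy":1,"dz":0,"rx":0,"ry":0,"rz":0},{"dx":0.2,"dy":1,"dz":0,"rx":0,"ry":0,"rz":0}]' 
python3 -m crank '[{"dx":0.2,"dy":1,"dz":0,"rx":0,"ry":0,"rz":0},{"dx":0.2,"dy":1,"dz":0,"rx":0,"ry":0,"rz":0},{"dx":0.2,"dy":1,"dz":0,"rx":0,"ry":0,"rz":0},{"dx":0.2,"dy":1,"dz":0,"rx":0,"ry":0,"rz":0},{"dx":0.2,"dy":1,"dz":0,"rx":0,"ry":0,"rz":0}]' 
python3 -m crank '[{"dx":0.3,"dy":1,"dz":0,"rx":0,"ry":0,"rz":0},{"dx":0.3,"dy":1,"dz":0,"rx":0,"ry":0,"rz":0},{"dx":0,"dy":1,"dz":0,"rx":0,"ry":0,"rz":0},{"dx":0,"dy":0.4,"dz":0,"rx":0,"ry":0,"rz":0},{"dx":0,"dy":0,"dz":0,"rx":0,"ry":0,"rz":0}]' 
python3 -c "
from h import *
st();w=grab('wrist','w7');t=grab('top','t7')
b=np.zeros((600,640,3),np.uint8);b[:]=w['img'][0:340].shape[0]and 0
b[:340]=w['img'][:340]; b[340:600]=cv2.resize(t['img'][160:260,400:550],(390,260)).__class__ and cv2.copyMakeBorder(cv2.resize(t['img'][160:260,400:550],(390,260)),0,0,0,250,cv2.BORDER_CONSTANT)
cv2.imwrite('pics/c7.png',b)"
```

```text
t: 28.15
ee_pos: [502.3, 263.3, 128.1]
eef_rot: [3.141, -0.002, -0.003]
contact_force: [0.3, 0.9, -0.3]
grip_width: 46.4
gripper_force: 0.0
t: 28.78
ee_pos: [502.4, 161.6, 227.8]
eef_rot: [3.141, -0.001, 0.0]
contact_force: [0.6, -0.2, 0.3]
grip_width: 79.3
gripper_force: 0.0
t: 29.4
ee_pos: [509.7, -38.6, 227.8]
eef_rot: [3.141, -0.002, 0.0]
contact_force: [-0.2, 0.9, 0.2]
grip_width: 79.2
gripper_force: 0.0
t: 30.02
ee_pos: [549.5, -238.7, 227.6]
eef_rot: [-3.142, 0.002, 0.001]
contact_force: [-0.1, 1.1, 0.2]
grip_width: 78.7
gripper_force: 0.0
t: 30.65
ee_pos: [573.4, -373.3, 227.3]
eef_rot: [-3.141, 0.004, 0.001]
contact_force: [0.2, -0.2, -0.3]
grip_width: 78.7
gripper_force: 0.0
t 30.65 pos [ 573.4 -373.3  227.3] x [ 1.    -0.002 -0.001] y [-0.002 -1.    -0.001] q [-0.61  0.13  1.36  0.    1.65  0.96] w 78.7 F [ 0.2 -0.2 -0.3]
```

View pics/c7.png

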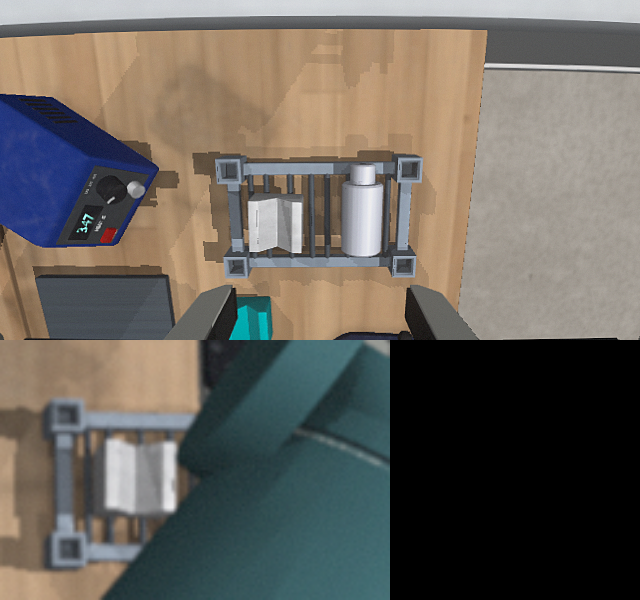

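The wrist view shows the grey vee block's top at about (249-303, 198-251), groove running along world x. The shaft's thick part is at about (343-382, 183-254), with its journal towards +x (rows 165-184). The teal look-alike is at (255,317). In the top crop the vee block's centre is at full-image pixel (454.4,212.5).

Run:
```python
from h import *
w=load("w7");t=load("t7")
print("vee tri",tri((w,(276,226)),(t,(454.4,212.5))).round(1))
for p in[(249,198),(303,198),(302,251),(250,251)]: print("vee",at(w,p,70).round(1))
for p in[(343,219),(382,219)]: print("shaft side",at(w,p,47).round(1))
for p in[(362.5,183),(362.5,254),(362.5,165)]: print("shaft top line",at(w,p,67).round(1))
for p in[(230,171),(408,168),(404,263),(237,265)]: print("sock",at(w,p,44).round(1))
cv2.imwrite("pics/c8.png",cv2.resize(w["img"][140:290,200:440],None,fx=3.3,fy=3.3,interpolation=cv2.INTER_CUBIC))
```

```text
vee tri [ 556.2 -331.6   67.1]
vee [ 584.5 -307.2   70. ]
vee [ 584.3 -356.9   70. ]
vee [ 532.8 -355.1   70. ]
vee [ 532.9 -305.3   70. ]
shaft side [ 558.3 -395.2   47. ]
shaft side [ 558.2 -434.    47. ]
shaft top line [ 597.6 -411.4   67. ]
shaft top line [ 528.5 -413.4   67. ]
shaft top line [ 614.  -410.9   67. ]
sock [ 605.8 -285.4   44. ]
sock [ 608.3 -457.4   44. ]
sock [ 510.1 -459.5   44. ]
sock [ 508.3 -285.8   44. ]
```

View pics/c8.png

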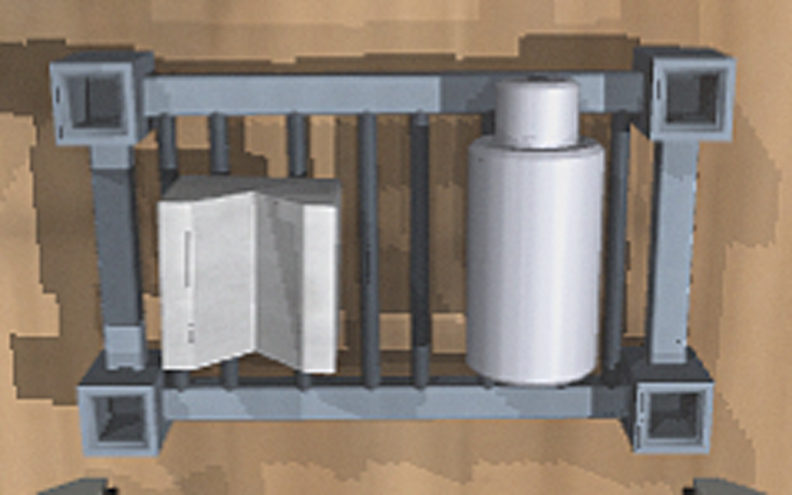

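```bash
python3 -m crank '[{"dx":-0.42,"dy":-0.9,"dz":0.4,"rx":0,"ry":0,"rz":0},{"dx":0,"dy":-0.16,"dz":0.9,"rx":0,"ry":0,"rz":0},{"dx":0,"dy":0,"dz":0.9,"rx":0,"ry":0,"rz":0},{"dx":0,"dy":0,"dz":0.9,"rx":0,"ry":0,"rz":0},{"dx":0,"dy":0,"dz":0.5,"rx":0,"ry":0,"rz":0}]' 0.33 45
python3 -m crank '[{"dx":0,"dy":0,"dz":0.8,"rx":0,"ry":0,"rz":0},{"dx":0,"dy":0,"dz":0.5,"rx":0,"ry":0,"rz":0},{"dx":0,"dy":0,"dz":0.2,"rx":0,"ry":0,"rz":0},{"dx":0,"dy":0,"dz":0.1,"rx":0,"ry":0,"rz":0},{"dx":0,"dy":0,"dz":0,"rx":0,"ry":0,"rz":0}]'
python3 -m crank '[{"dx":0,"dy":0,"dz":0,"rx":0,"ry":0,"rz":0},{"dx":0,"dy":0,"dz":0,"rx":0,"ry":0,"rz":0},{"dx":0,"dy":0,"dz":0,"rx":0,"ry":0,"rz":0},{"dx":0,"dy":0,"dz":0,"rx":0,"ry":0,"rz":0},{"dx":0,"dy":0,"dz":0,"rx":0,"ry":0,"rz":0}]' 1 45
python3 -c "
from h import *
st()"
```

```text
t: 31.38
ee_pos: [557.1, -328.7, 82.1]
eef_rot: [-3.141, -0.0, 0.002]
contact_force: [0.2, -0.1, 0.6]
grip_width: 62.3
gripper_force: 0.0
t: 32.0
ee_pos: [557.8, -330.3, 20.2]
eef_rot: [3.141, -0.002, 0.001]
contact_force: [0.1, -0.4, -0.3]
grip_width: 62.2
gripper_force: 0.0
t: 32.62
ee_pos: [557.7, -330.3, 20.2]
eef_rot: [3.141, -0.002, 0.001]
contact_force: [-0.9, 0.4, 6.7]
grip_width: 49.3
gripper_force: 44.9
t 32.62 pos [ 557.7 -330.3   20.2] x [ 1.    -0.001  0.001] y [-0.001 -1.     0.001] q [-0.57  0.15  1.68 -0.    1.31  1.  ] w 49.3 F [-0.9  0.4  6.7]
```

```bash
python3 -m crank '[{"dx":0,"dy":0,"dz":-0.3,"rx":0,"ry":0,"rz":0},{"dx":0,"dy":0,"dz":-0.7,"rx":0,"ry":0,"rz":0},{"dx":0,"dy":0,"dz":-0.9,"rx":0,"ry":0,"rz":0},{"dx":0,"dy":0,"dz":-0.9,"rx":0,"ry":0,"rz":0},{"dx":-0.2,"dy":-0.4,"dz":-0.45,"rx":0,"ry":0,"rz":0}]'
python3 -m crank '[{"dx":-0.4,"dy":-0.7,"dz":0,"rx":0,"ry":0,"rz":0},{"dx":-0.5,"dy":-0.9,"dz":0,"rx":0,"ry":0,"rz":0},{"dx":-0.6,"dy":-0.9,"dz":0,"rx":0,"ry":0,"rz":0},{"dx":-0.6,"dy":-0.9,"dz":0,"rx":0,"ry":0,"rz":0},{"dx":-0.5,"dy":-0.7,"dz":0,"rx":0,"ry":0,"rz":0}]'
python3 -m crank '[{"dx":-0.28,"dy":-0.4,"dz":0.1,"rx":0,"ry":0,"rz":0},{"dx":0,"dy":-0.17,"dz":0.5,"rx":0,"ry":0,"rz":0},{"dx":0,"dy":0,"dz":0.7,"rx":0,"ry":0,"rz":0},{"dx":0,"dy":0,"dz":0.7,"rx":0,"ry":0,"rz":0},{"dx":0,"dy":0,"dz":0,"rx":0,"ry":0,"rz":0}]'
python3 -c "
from h import *
go([434.7,-127.5,22.2],0);w=grab('wrist','w8')
cv2.imwrite('pics/c9.png',w['img'])"
```

```text
t: 33.25
ee_pos: [549.8, -314.7, 151.8]
eef_rot: [3.141, -0.003, 0.002]
contact_force: [-0.0, 0.2, -4.9]
grip_width: 49.5
gripper_force: 44.9
t: 33.88
ee_pos: [444.5, -148.8, 149.7]
eef_rot: [-3.141, 0.001, 0.0]
contact_force: [-0.2, 0.3, -3.6]
grip_width: 49.4
gripper_force: 44.9
t: 34.5
ee_pos: [433.3, -127.0, 66.6]
eef_rot: [-3.14, 0.002, 0.007]
contact_force: [-0.1, 0.3, -3.8]
grip_width: 49.4
gripper_force: 44.9
t 34.5 pos [ 433.3 -127.    66.6] x [ 1.    -0.001 -0.005] y [-0.001 -1.    -0.002] q [-0.34 -0.33  2.05 -0.    1.43  1.23] w 49.4 F [-0.1  0.3 -3.8]
shift units [0.039 0.013 1.109]
turn units [-0.0007  0.0022 -0.0006]
turn units [3.4000e-03 1.1000e-03 1.4994e+00]
```

View pics/c9.png

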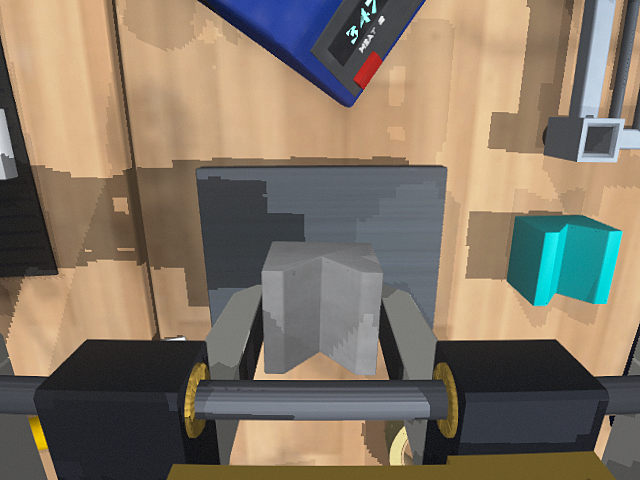

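The block is held square over the plate. The plate's far edge, row 168, runs from col 197 to 446, and the block is centred at col 321. I'll lower it.

```bash
python3 -c "
from h import *
w=load('w8');print(at(w,(197,168),32),at(w,(446,168),32))"
python3 -m crank '[{"dx":0.03,"dy":0,"dz":0.5,"rx":0,"ry":0,"rz":0},{"dx":0,"dy":0,"dz":0.4,"rx":0,"ry":0,"rz":0},{"dx":0,"dy":0,"dz":0.15,"rx":0,"ry":0,"rz":0},{"dx":0,"dy":0,"dz":0.03,"rx":0,"ry":0,"rz":0},{"dx":0,"dy":0,"dz":0,"rx":0,"ry":0,"rz":0}]'
```

```text
[487.9384008  -53.99415184  32.        ] [ 487.80738388 -200.71283245   32.        ]
t: 35.17
ee_pos: [435.9, -127.3, 26.9]
eef_rot: [3.141, -0.002, 0.001]
contact_force: [0.2, 0.2, -4.7]
grip_width: 49.5
gripper_force: 44.9
```

```bash
python3 -m crank '[{"dx":-0.04,"dy":0,"dz":0.06,"rx":0,"ry":0,"rz":0},{"dx":0,"dy":0,"dz":0.03,"rx":0,"ry":0,"rz":0},{"dx":0,"dy":0,"dz":0.02,"rx":0,"ry":0,"rz":0},{"dx":0,"dy":0,"dz":0,"rx":0,"ry":0,"rz":0},{"dx":0,"dy":0,"dz":0,"rx":0,"ry":0,"rz":0}]'
python3 -m crank '[{"dx":0,"dy":0,"dz":0.02,"rx":0,"ry":0,"rz":0},{"dx":0,"dy":0,"dz":0,"rx":0,"ry":0,"rz":0},{"dx":0,"dy":0,"dz":0.01,"rx":0,"ry":0,"rz":0},{"dx":0,"dy":0,"dz":0,"rx":0,"ry":0,"rz":0},{"dx":0,"dy":0,"dz":0,"rx":0,"ry":0,"rz":0}]'
```

```text
t: 35.8
ee_pos: [434.1, -127.2, 22.4]
eef_rot: [3.142, -0.002, 0.0]
contact_force: [-5.8, 1.2, 5.5]
grip_width: 49.5
gripper_force: 44.9
t: 36.42
ee_pos: [434.3, -127.2, 22.3]
eef_rot: [3.141, -0.002, 0.0]
contact_force: [-12.3, 3.4, 21.0]
grip_width: 49.5
gripper_force: 45.0
```

```bash
python3 -m crank '[{"dx":0,"dy":0,"dz":-0.02,"rx":0,"ry":0,"rz":0},{"dx":0,"dy":0,"dz":0,"rx":0,"ry":0,"rz":0},{"dx":0,"dy":0,"dz":0,"rx":0,"ry":0,"rz":0},{"dx":0,"dy":0,"dz":-0.5,"rx":0,"ry":0,"rz":0},{"dx":0,"dy":0,"dz":-0.9,"rx":0,"ry":0,"rz":0}]' 0.35
python3 -m crank '[{"dx":0,"dy":0,"dz":-1,"rx":0,"ry":0,"rz":0},{"dx":0,"dy":0,"dz":-0.9,"rx":0,"ry":0,"rz":0},{"dx":0,"dy":0,"dz":-0.4,"rx":0,"ry":0,"rz":0},{"dx":0,"dy":0,"dz":0,"rx":0,"ry":0,"rz":0},{"dx":0,"dy":0,"dz":0,"rx":0,"ry":0,"rz":0}]'
python3 -c "
from h import *
st();grab('wrist','w9')"
python3 -m crank '[{"dx":0.4,"dy":0.9,"dz":0,"rx":0,"ry":0,"rz":0},{"dx":0.4,"dy":0.9,"dz":0,"rx":0,"ry":0,"rz":0},{"dx":0.4,"dy":0.9,"dz":0,"rx":0,"ry":0,"rz":0},{"dx":0.4,"dy":0.9,"dz":0,"rx":0,"ry":0,"rz":0},{"dx":0.4,"dy":0.9,"dz":0,"rx":0,"ry":0,"rz":0}]' 0.44 40
python3 -m crank '[{"dx":0.4,"dy":0.9,"dz":0,"rx":0,"ry":0,"rz":0},{"dx":0.4,"dy":0.9,"dz":0,"rx":0,"ry":0,"rz":0},{"dx":0.3,"dy":0.6,"dz":0,"rx":0,"ry":0,"rz":0},{"dx":0.1,"dy":0.25,"dz":0,"rx":0,"ry":0,"rz":0},{"dx":0,"dy":0,"dz":0,"rx":0,"ry":0,"rz":0}]'
python3 -c "
from h import *
go([562,-413.8,8],0);w=grab('wrist','w10')
w=load('w9');i=w['img']
c=cv2.resize(i[120:340,200:440],None,fx=3.2,fy=2.6);
cv2.imwrite('pics/c10.png',cv2.resize(i[110:330,190:450],None,fx=2.7,fy=2.7))"
```

```text
t: 37.05
ee_pos: [433.3, -127.0, 77.0]
eef_rot: [-3.141, 0.002, 0.004]
contact_force: [0.4, -0.1, 0.4]
grip_width: 60.2
gripper_force: 0.0
t: 37.67
ee_pos: [433.6, -127.1, 167.9]
eef_rot: [-3.141, 0.002, 0.003]
contact_force: [-0.4, -0.1, -0.0]
grip_width: 60.2
gripper_force: 0.0
t 37.67 pos [ 433.6 -127.1  167.9] x [ 1.    -0.001 -0.002] y [-0.001 -1.    -0.001] q [-0.34 -0.38  1.92  0.    1.6   1.23] w 60.2 F [-0.4 -0.1 -0. ]
t: 38.35
ee_pos: [513.9, -308.4, 168.0]
eef_rot: [-3.141, 0.002, 0.002]
contact_force: [-0.1, 0.1, 0.5]
grip_width: 52.6
gripper_force: 0.0
t: 38.98
ee_pos: [561.5, -413.2, 168.6]
eef_rot: [-3.141, 0.002, 0.002]
contact_force: [-0.4, 0.5, 0.2]
grip_width: 51.8
gripper_force: 0.0
t 38.98 pos [ 561.5 -413.2  168.6] x [ 1.    -0.001 -0.001] y [-0.001 -1.    -0.001] q [-0.67  0.17  1.41  0.    1.56  0.9 ] w 51.8 F [-0.4  0.5  0.2]
shift units [0.017 0.019 4.014]
turn units [-0.0005  0.0005 -0.0006]
turn units [8.0000e-04 7.0000e-04 1.4994e+00]
```

View pics/c10.png

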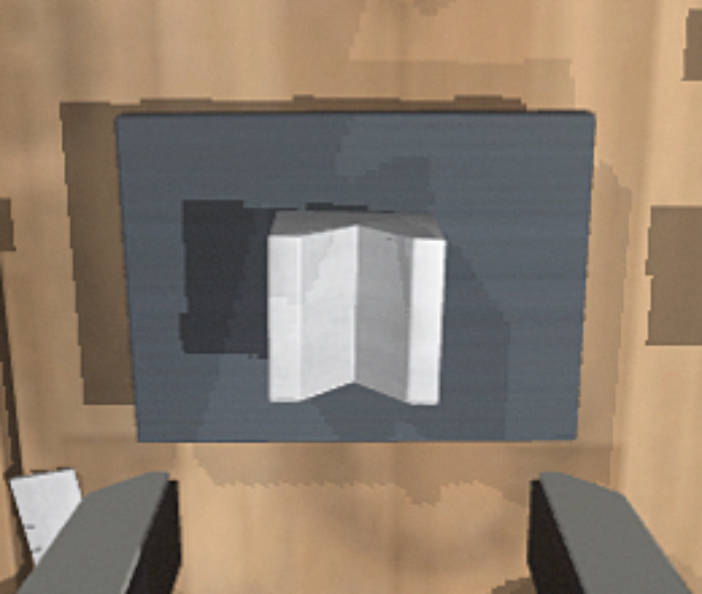

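That was the last view. The block stands on the plate groove up, with its top corners at crop (269,236), (445,239), (439,403) and (269,401) and the plate corners at (118,113), (595,113), (577,438) and (138,440). I'll compute the centring and grip the shaft.

```bash
python3 - <<'E'
from h import *
w=load("w9"); f=lambda p:(p[0]/2.7+190,p[1]/2.7+110)
v=np.array([at(w,f(p),72) for p in[(269,236),(445,239),(439,403),(269,401)]]);q=np.array([at(w,f(p),32) for p in[(118,113),(595,113),(577,438),(138,440)]])
print(v.round(1),v.mean(0).round(1));print(q.round(1),q.mean(0).round(1))
g=[at(w,f(p),55.5).round(1) for p in[(357,226),(353,383)]];print("groove y (z55.5)",g)
E
python3 -m crank '[{"dx":0.02,"dy":0,"dz":0.8,"rx":0,"ry":0,"rz":0},{"dx":0,"dy":0,"dz":0.9,"rx":0,"ry":0,"rz":0},{"dx":0,"dy":0,"dz":0.9,"rx":0,"ry":0,"rz":0},{"dx":0,"dy":0,"dz":0.7,"rx":0,"ry":0,"rz":0},{"dx":0,"dy":0,"dz":0.3,"rx":0,"ry":0,"rz":0}]'
python3 -m crank '[{"dx":0,"dy":0.01,"dz":0.15,"rx":0,"ry":0,"rz":0},{"dx":0,"dy":0,"dz":0.1,"rx":0,"ry":0,"rz":0},{"dx":0,"dy":0,"dz":0.1,"rx":0,"ry":0,"rz":0},{"dx":0,"dy":0,"dz":0.05,"rx":0,"ry":0,"rz":0},{"dx":0,"dy":0,"dz":0,"rx":0,"ry":0,"rz":0}]'
python3 -c "
from h import *
st()"
```

```text
[[ 457.7 -103.3   72. ]
 [ 456.8 -152.8   72. ]
 [ 407.6 -152.3   72. ]
 [ 408.3 -102.1   72. ]] [ 432.6 -127.6   72. ]
[[ 488.2  -54.3   32. ]
 [ 488.1 -201.8   32. ]
 [ 379.7 -202.9   32. ]
 [ 379.   -53.8   32. ]] [ 433.8 -128.2   32. ]
groove y (z55.5) [array([ 457.3, -128.1,   55.5]), array([ 408. , -126.9,   55.5])]
t: 39.65
ee_pos: [561.9, -412.1, 24.2]
eef_rot: [-3.141, 0.001, 0.002]
contact_force: [-0.5, -0.2, -0.2]
grip_width: 51.7
gripper_force: 0.0
t: 40.28
ee_pos: [562.6, -413.8, 9.6]
eef_rot: [3.142, -0.002, 0.0]
contact_force: [0.3, 0.3, -0.5]
grip_width: 52.0
gripper_force: 0.0
t 40.27 pos [ 562.6 -413.8    9.6] x [ 1.    -0.001  0.   ] y [-0.001 -1.     0.   ] q [-0.67  0.26  1.57  0.    1.31  0.9 ] w 52.0 F [ 0.3  0.3 -0.5]
```

```bash
python3 -m crank '[{"dx":0,"dy":0,"dz":0,"rx":0,"ry":0,"rz":0},{"dx":0,"dy":0,"dz":0,"rx":0,"ry":0,"rz":0},{"dx":0,"dy":0,"dz":0,"rx":0,"ry":0,"rz":0},{"dx":0,"dy":0,"dz":0,"rx":0,"ry":0,"rz":0},{"dx":0,"dy":0,"dz":0,"rx":0,"ry":0,"rz":0}]' 1 45
python3 - <<'E'
from h import *
st()
w=load("w10");g=cv2.cvtColor(w["img"],cv2.COLOR_BGR2GRAY).astype(int)
print("pred",proj(w,[[597,-413.8,67],[527,-413.8,67],[615,-413.8,59]]).round(1))
for c in(316,320,324):
    d=np.abs(np.diff(g[:,c])); r=[k for k in range(130,330) if d[k]>=max(d[k-2:k+3]) and d[k]>12]; print(c,[(k,int(g[k,c]),int(g[k+1,c]),round(at(w,(c,k+.5),67)[0],1)) for k in r])
E
```

```text
t: 40.9
ee_pos: [562.7, -413.4, 9.8]
eef_rot: [-3.141, 0.001, -0.0]
contact_force: [-0.9, 5.4, 3.2]
grip_width: 38.9
gripper_force: 45.0
t 40.9 pos [ 562.7 -413.4    9.8] x [ 1.    -0.001  0.   ] y [-0.001 -1.    -0.   ] q [-0.67  0.26  1.57  0.    1.31  0.9 ] w 38.9 F [-0.9  5.4  3.2]
pred [[321.7 181.2]
 [321.8 266.6]
 [321.7 156.3]]
316 [(149, 156, 108, np.float64(620.8)), (154, 96, 73, np.float64(617.2)), (158, 94, 151, np.float64(614.2)), (177, 206, 184, np.float64(599.9)), (183, 88, 183, np.float64(595.3)), (186, 174, 205, np.float64(593.0)), (266, 198, 145, np.float64(527.1)), (273, 144, 161, np.float64(520.9)), (277, 165, 126, np.float64(517.4)), (293, 146, 166, np.float64(502.9))]
320 [(143, 158, 111, np.float64(625.2)), (158, 80, 158, np.float64(614.2)), (183, 87, 188, np.float64(595.3)), (186, 181, 224, np.float64(593.0)), (266, 232, 153, np.float64(527.1)), (278, 129, 147, np.float64(516.5)), (293, 148, 163, np.float64(502.9))]
324 [(141, 158, 115, np.float64(626.7)), (158, 87, 160, np.float64(614.2)), (183, 83, 192, np.float64(595.3)), (186, 181, 229, np.float64(593.0)), (266, 237, 161, np.float64(527.1)), (277, 148, 124, np.float64(517.4)), (292, 142, 161, np.float64(503.8))]
```

```bash
python3 -m crank '[{"dx":0,"dy":0,"dz":-0.3,"rx":0,"ry":0,"rz":0},{"dx":0,"dy":0,"dz":-0.8,"rx":0,"ry":0,"rz":0},{"dx":0,"dy":0,"dz":-0.9,"rx":0,"ry":0,"rz":0},{"dx":0,"dy":0,"dz":-0.9,"rx":0,"ry":0,"rz":0},{"dx":0,"dy":-0.3,"dz":-0.6,"rx":0,"ry":0,"rz":0}]'
python3 -m crank '[{"dx":-0.35,"dy":-0.7,"dz":0,"rx":0,"ry":0,"rz":0},{"dx":-0.4,"dy":-0.9,"dz":0,"rx":0,"ry":0,"rz":0},{"dx":-0.4,"dy":-0.9,"dz":0,"rx":0,"ry":0,"rz":0},{"dx":-0.4,"dy":-0.9,"dz":0,"rx":0,"ry":0,"rz":0},{"dx":-0.4,"dy":-0.9,"dz":0,"rx":0,"ry":0,"rz":0}]'
python3 -m crank '[{"dx":-0.4,"dy":-0.9,"dz":0,"rx":0,"ry":0,"rz":0},{"dx":-0.4,"dy":-0.9,"dz":0,"rx":0,"ry":0,"rz":0},{"dx":-0.37,"dy":-0.55,"dz":0,"rx":0,"ry":0,"rz":0},{"dx":-0.1,"dy":-0.2,"dz":0,"rx":0,"ry":0,"rz":0},{"dx":0,"dy":0,"dz":0,"rx":0,"ry":0,"rz":0}]'
python3 -c "
from h import *
go([433.8,-127.5,46.8],0)"
```

```text
t: 41.52
ee_pos: [562.7, -402.2, 151.8]
eef_rot: [3.14, -0.003, 0.002]
contact_force: [0.3, 0.7, -2.4]
grip_width: 38.8
gripper_force: 45.0
t: 42.15
ee_pos: [483.9, -228.0, 149.4]
eef_rot: [-3.142, 0.002, 0.0]
contact_force: [0.2, 0.2, -1.5]
grip_width: 39.0
gripper_force: 45.0
t: 42.78
ee_pos: [434.2, -127.5, 149.8]
eef_rot: [3.141, -0.001, 0.001]
contact_force: [-0.5, -0.9, -2.6]
grip_width: 39.0
gripper_force: 45.0
t 42.77 pos [ 434.2 -127.5  149.8] x [ 1.    -0.     0.001] y [-0. -1.  0.] q [-0.34 -0.38  1.95 -0.    1.57  1.23] w 39.0 F [-0.5 -0.9 -2.6]
shift units [-0.01  -0.     2.574]
turn units [ 0.0002 -0.0003 -0.0002]
turn units [-4.0000e-04 -3.0000e-04  1.4998e+00]
```

```bash
python3 -m crank '[{"dx":0,"dy":0,"dz":0.7,"rx":0,"ry":0,"rz":0},{"dx":0,"dy":0,"dz":0.8,"rx":0,"ry":0,"rz":0},{"dx":0,"dy":0,"dz":0.6,"rx":0,"ry":0,"rz":0},{"dx":0,"dy":0,"dz":0.3,"rx":0,"ry":0,"rz":0},{"dx":0,"dy":0,"dz":0,"rx":0,"ry":0,"rz":0}]'
python3 -m crank '[{"dx":0,"dy":0,"dz":0.06,"rx":0,"ry":0,"rz":0},{"dx":0,"dy":0,"dz":0.05,"rx":0,"ry":0,"rz":0},{"dx":0,"dy":0,"dz":0.03,"rx":0,"ry":0,"rz":0},{"dx":0,"dy":0,"dz":0,"rx":0,"ry":0,"rz":0},{"dx":0,"dy":0,"dz":0,"rx":0,"ry":0,"rz":0}]'
```

```text
t: 43.4
ee_pos: [434.0, -127.9, 53.2]
eef_rot: [-3.141, 0.002, 0.002]
contact_force: [-0.1, 0.8, -1.1]
grip_width: 38.9
gripper_force: 45.0
t: 44.02
ee_pos: [434.1, -127.6, 48.1]
eef_rot: [3.142, -0.002, 0.0]
contact_force: [-0.3, 0.1, -2.0]
grip_width: 38.9
gripper_force: 45.0
```

```bash
python3 -m crank '[{"dx":0,"dy":0,"dz":0.03,"rx":0,"ry":0,"rz":0},{"dx":0,"dy":0,"dz":0,"rx":0,"ry":0,"rz":0},{"dx":0,"dy":0,"dz":0.02,"rx":0,"ry":0,"rz":0},{"dx":0,"dy":0,"dz":0,"rx":0,"ry":0,"rz":0},{"dx":0,"dy":0,"dz":0,"rx":0,"ry":0,"rz":0}]'
```

```text
t: 44.65
ee_pos: [434.6, -127.8, 47.5]
eef_rot: [3.141, -0.002, 0.002]
contact_force: [-5.6, 2.1, 14.5]
grip_width: 38.9
gripper_force: 45.0
```

```bash
python3 -m crank '[{"dx":0,"dy":0,"dz":-0.02,"rx":0,"ry":0,"rz":0},{"dx":0,"dy":0,"dz":0,"rx":0,"ry":0,"rz":0},{"dx":0,"dy":0,"dz":0,"rx":0,"ry":0,"rz":0},{"dx":0,"dy":0,"dz":-0.3,"rx":0,"ry":0,"rz":0},{"dx":0,"dy":0,"dz":-0.7,"rx":0,"ry":0,"rz":0}]' 0.4
python3 -m crank '[{"dx":0,"dy":0,"dz":-0.9,"rx":0,"ry":0,"rz":0},{"dx":0,"dy":0,"dz":-0.8,"rx":0,"ry":0,"rz":0},{"dx":0,"dy":0,"dz":-0.3,"rx":0,"ry":0,"rz":0},{"dx":0,"dy":0,"dz":0,"rx":0,"ry":0,"rz":0},{"dx":0,"dy":0,"dz":0,"rx":0,"ry":0,"rz":0}]' 0.5
python3 - <<'E'
from h import *
st();w=grab("wrist","w11");g=cv2.cvtColor(w["img"],cv2.COLOR_BGR2GRAY).astype(int)
c=int(proj(w,[433,-127.6,104])[0,0])
print("pred ends",proj(w,[[468,-127.6,104],[398,-127.6,104]]).round(1),"sides",proj(w,[[433,-107.6,84],[433,-147.6,84]]).round(1))
for cc in(c-3,c+3):
    d=np.abs(np.diff(g[:,cc])); print([(k,int(g[k,cc]),int(g[k+1,cc]),round(at(w,(cc,k+.5),104)[0],1)) for k in range(130,330) if d[k]>=max(d[k-2:k+3]) and d[k]>20])
for r in(215,240,262):
    d=np.abs(np.diff(g[r])); print(r,[(k,int(g[r,k]),int(g[r,k+1]),round(at(w,(k+.5,r),84)[1],1)) for k in range(240,400) if d[k]>=max(d[k-2:k+3]) and d[k]>20])
E
```

```text
t: 45.28
ee_pos: [433.5, -127.4, 86.9]
eef_rot: [-3.141, 0.002, 0.003]
contact_force: [0.5, -0.2, 0.6]
grip_width: 55.7
gripper_force: 0.0
t: 45.9
ee_pos: [433.7, -127.5, 165.4]
eef_rot: [-3.141, 0.002, 0.002]
contact_force: [0.5, -0.1, -0.4]
grip_width: 46.2
gripper_force: 0.0
t 45.9 pos [ 433.7 -127.5  165.4] x [ 1.    -0.001 -0.002] y [-0.001 -1.    -0.001] q [-0.34 -0.38  1.92 -0.    1.6   1.23] w 46.2 F [ 0.5 -0.1 -0.4]
pred ends [[321.1 192.9]
 [321.1 288.8]] sides [[294.1 234.2]
 [348.1 234.2]]
[(145, 160, 114, np.float64(499.0)), (150, 98, 63, np.float64(495.8)), (163, 105, 70, np.float64(487.4)), (166, 96, 189, np.float64(485.5)), (191, 220, 132, np.float64(468.9)), (195, 143, 191, np.float64(466.2)), (198, 187, 209, np.float64(464.2)), (288, 241, 164, np.float64(398.2))]
[(145, 159, 111, np.float64(499.0)), (150, 97, 59, np.float64(495.8)), (163, 106, 65, np.float64(487.4)), (166, 95, 172, np.float64(485.5)), (192, 254, 121, np.float64(468.2)), (195, 147, 207, np.float64(466.2)), (198, 192, 225, np.float64(464.2)), (288, 246, 169, np.float64(398.2))]
215 [(288, 95, 133, np.float64(-103.8)), (293, 127, 105, np.float64(-107.4)), (348, 203, 226, np.float64(-147.6)), (353, 221, 133, np.float64(-151.3))]
240 [(245, 78, 54, np.float64(-71.2)), (288, 91, 140, np.float64(-103.3)), (292, 157, 132, np.float64(-106.3)), (293, 132, 107, np.float64(-107.0)), (347, 191, 219, np.float64(-147.3)), (352, 188, 106, np.float64(-151.0))]
262 [(346, 163, 110, np.float64(-146.9))]
```

The shaft is seated: its thick part spans x 398 to 467 (block centre 432.6) and its crest matches z 104. Now I'll fetch the frame.

```bash
python3 -m crank '[{"dx":0.2,"dy":-0.7,"dz":-0.3,"rx":0,"ry":0,"rz":0},{"dx":0.2,"dy":-1,"dz":0,"rx":0,"ry":0,"rz":0},{"dx":0.2,"dy":-1,"dz":0,"rx":0,"ry":0,"rz":0},{"dx":0.2,"dy":-1,"dz":0,"rx":0,"ry":0,"rz":0},{"dx":0.2,"dy":-1,"dz":0,"rx":0,"ry":0,"rz":0}]'
python3 -m crank '[{"dx":0.2,"dy":-1,"dz":0,"rx":0,"ry":0,"rz":0},{"dx":0.2,"dy":-1,"dz":0,"rx":0,"ry":0,"rz":0},{"dx":0.2,"dy":-1,"dz":0,"rx":0,"ry":0,"rz":0},{"dx":0.14,"dy":-1,"dz":0,"rx":0,"ry":0,"rz":0},{"dx":0,"dy":-0.8,"dz":0,"rx":0,"ry":0,"rz":0}]'
python3 -m crank '[{"dx":0,"dy":-0.28,"dz":0.5,"rx":0,"ry":0,"rz":0},{"dx":0,"dy":0,"dz":0.5,"rx":0,"ry":0,"rz":0},{"dx":0,"dy":0,"dz":0,"rx":0,"ry":0,"rz":0},{"dx":0,"dy":0,"dz":0,"rx":0,"ry":0,"rz":0},{"dx":0,"dy":0,"dz":0,"rx":0,"ry":0,"rz":0}]'
python3 -c "
from h import *
go([503.2,263.7,69.5],0)"
```

```text
t: 46.58
ee_pos: [474.0, 61.7, 177.7]
eef_rot: [3.141, -0.002, -0.002]
contact_force: [1.0, -1.1, 0.1]
grip_width: 46.5
gripper_force: 0.0
t: 47.2
ee_pos: [503.8, 253.7, 177.3]
eef_rot: [3.141, -0.001, -0.003]
contact_force: [0.3, -0.1, -0.4]
grip_width: 46.5
gripper_force: 0.0
t: 47.82
ee_pos: [504.5, 263.1, 139.6]
eef_rot: [-3.141, 0.003, -0.002]
contact_force: [0.7, 0.8, -0.7]
grip_width: 46.5
gripper_force: 0.0
t 47.83 pos [504.5 263.1 139.6] x [ 1.    -0.002  0.001] y [-0.002 -1.    -0.001] q [ 0.44 -0.1   1.73 -0.    1.51  2.01] w 46.5 F [ 0.7  0.8 -0.7]
shift units [-0.034 -0.013  1.753]
turn units [-0.0002 -0.0005 -0.0008]
turn units [-9.0000e-04  4.0000e-04  1.4992e+00]
```

```bash
python3 -m crank '[{"dx":-0.03,"dy":0,"dz":0.8,"rx":0,"ry":0,"rz":0},{"dx":0,"dy":-0.01,"dz":0.6,"rx":0,"ry":0,"rz":0},{"dx":0,"dy":0,"dz":0.25,"rx":0,"ry":0,"rz":0},{"dx":0,"dy":0,"dz":0.1,"rx":0,"ry":0,"rz":0},{"dx":0,"dy":0,"dz":0,"rx":0,"ry":0,"rz":0}]'
python3 -m crank '[{"dx":0,"dy":0,"dz":0,"rx":0,"ry":0,"rz":0},{"dx":0,"dy":0,"dz":0,"rx":0,"ry":0,"rz":0},{"dx":0,"dy":0,"dz":0,"rx":0,"ry":0,"rz":0},{"dx":0,"dy":0,"dz":0,"rx":0,"ry":0,"rz":0},{"dx":0,"dy":0,"dz":0,"rx":0,"ry":0,"rz":0}]' 1 50
python3 -c "
from h import *
st()"
python3 -m crank '[{"dx":0,"dy":0,"dz":0,"rx":0,"ry":0,"rz":0},{"dx":0,"dy":0,"dz":-0.3,"rx":0,"ry":0,"rz":0},{"dx":0,"dy":0,"dz":-0.7,"rx":0,"ry":0,"rz":0},{"dx":0,"dy":0,"dz":-1,"rx":0,"ry":0,"rz":0},{"dx":0,"dy":0,"dz":-1,"rx":0,"ry":0,"rz":0}]'
```

```text
t: 48.45
ee_pos: [503.2, 264.0, 69.5]
eef_rot: [-3.141, 0.002, -0.001]
contact_force: [0.1, 0.3, -0.1]
grip_width: 46.9
gripper_force: 0.0
t: 49.08
ee_pos: [502.9, 264.0, 68.9]
eef_rot: [-3.141, 0.002, -0.0]
contact_force: [-0.5, 1.1, 1.9]
grip_width: 13.5
gripper_force: 50.0
t 49.08 pos [502.9 264.   68.9] x [ 1.    -0.001  0.   ] y [-0.001 -1.    -0.   ] q [ 0.44 -0.06  1.81  0.    1.39  2.01] w 13.5 F [-0.5  1.1  1.9]
t: 49.7
ee_pos: [502.6, 263.7, 190.3]
eef_rot: [3.141, -0.002, -0.001]
contact_force: [0.2, -0.9, -3.6]
grip_width: 13.6
gripper_force: 50.0
```

```bash
python3 -m crank '[{"dx":0,"dy":0.3,"dz":-0.8,"rx":0,"ry":0,"rz":0},{"dx":0,"dy":0.6,"dz":-0.2,"rx":0,"ry":0,"rz":0},{"dx":0,"dy":0.9,"dz":0,"rx":0,"ry":0,"rz":0},{"dx":0,"dy":0.9,"dz":0,"rx":0,"ry":0,"rz":0},{"dx":0,"dy":0.9,"dz":0,"rx":0,"ry":0,"rz":0}]'
python3 -m crank '[{"dx":0,"dy":0.9,"dz":0,"rx":0,"ry":0,"rz":0},{"dx":0,"dy":0.9,"dz":0,"rx":0,"ry":0,"rz":0},{"dx":0,"dy":0.9,"dz":0,"rx":0,"ry":0,"rz":0},{"dx":0,"dy":0.9,"dz":0,"rx":0,"ry":0,"rz":0},{"dx":0,"dy":0.9,"dz":0,"rx":0,"ry":0,"rz":0}]'
python3 -m crank '[{"dx":0,"dy":0.9,"dz":0,"rx":0,"ry":0,"rz":0},{"dx":0,"dy":0.9,"dz":0,"rx":0,"ry":0,"rz":0},{"dx":0.1,"dy":0.9,"dz":0,"rx":0,"ry":0,"rz":0},{"dx":0.2,"dy":0.9,"dz":0,"rx":0,"ry":0,"rz":0},{"dx":0.3,"dy":0.9,"dz":0,"rx":0,"ry":0,"rz":0}]'
python3 -m crank '[{"dx":0.3,"dy":0.9,"dz":0,"rx":0,"ry":0,"rz":0},{"dx":0.3,"dy":0.9,"dz":0,"rx":0,"ry":0,"rz":0},{"dx":0.14,"dy":0.9,"dz":0,"rx":0,"ry":0,"rz":0},{"dx":0,"dy":0.5,"dz":0,"rx":0,"ry":0,"rz":0},{"dx":0,"dy":0.1,"dz":0,"rx":0,"ry":0,"rz":0}]'
python3 -m crank '[{"dx":0,"dy":0,"dz":0,"rx":0,"ry":0,"rz":0},{"dx":0,"dy":0,"dz":0,"rx":0,"ry":0,"rz":0},{"dx":0,"dy":0,"dz":0.3,"rx":0,"ry":0,"rz":0},{"dx":0,"dy":0,"dz":0.3,"rx":0,"ry":0,"rz":0},{"dx":0,"dy":0,"dz":0,"rx":0,"ry":0,"rz":0}]'
python3 -c "
from h import *
go([556.3,-372.5,88.6],0)"
```

```text
t: 50.32
ee_pos: [502.4, 118.8, 229.2]
eef_rot: [3.141, -0.001, -0.0]
contact_force: [0.4, 0.1, -4.7]
grip_width: 13.6
gripper_force: 50.0
t: 50.95
ee_pos: [502.2, -61.3, 229.2]
eef_rot: [3.141, -0.002, 0.0]
contact_force: [-0.2, -0.7, -4.5]
grip_width: 13.5
gripper_force: 50.0
t: 51.58
ee_pos: [526.2, -241.4, 229.3]
eef_rot: [3.142, -0.002, 0.0]
contact_force: [0.2, 1.0, -4.7]
grip_width: 13.5
gripper_force: 50.0
t: 52.2
ee_pos: [555.4, -372.8, 228.5]
eef_rot: [-3.141, 0.003, 0.001]
contact_force: [-0.2, 0.6, -3.9]
grip_width: 13.7
gripper_force: 50.0
t: 52.82
ee_pos: [555.4, -371.6, 202.9]
eef_rot: [-3.14, 0.001, 0.003]
contact_force: [0.6, -0.1, -4.3]
grip_width: 13.7
gripper_force: 50.0
t 52.83 pos [ 555.4 -371.6  202.9] x [ 1.    -0.001 -0.002] y [-0.001 -1.    -0.001] q [-0.63  0.1   1.43  0.    1.61  0.94] w 13.7 F [ 0.6 -0.1 -4.3]
shift units [0.029 0.026 2.857]
turn units [-0.0007  0.0009 -0.0004]
turn units [1.5000e-03 1.1000e-03 1.4996e+00]
```

```bash
python3 -m crank '[{"dx":0.02,"dy":0.01,"dz":0.6,"rx":0,"ry":0,"rz":0},{"dx":0,"dy":0,"dz":0.7,"rx":0,"ry":0,"rz":0},{"dx":0,"dy":0,"dz":0.6,"rx":0,"ry":0,"rz":0},{"dx":0,"dy":0,"dz":0.3,"rx":0,"ry":0,"rz":0},{"dx":0,"dy":0,"dz":0,"rx":0,"ry":0,"rz":0}]'
python3 -c "
from h import *
go([556.3,-372.5,88.6],0)"
```

```text
t: 53.45
ee_pos: [556.5, -372.4, 116.4]
eef_rot: [-3.141, 0.002, 0.001]
contact_force: [0.1, 0.7, -4.4]
grip_width: 13.5
gripper_force: 50.0
t 53.45 pos [ 556.5 -372.4  116.4] x [ 1.    -0.001 -0.001] y [-0.001 -1.    -0.001] q [-0.63  0.13  1.54 -0.    1.47  0.94] w 13.5 F [ 0.1  0.7 -4.4]
shift units [-0.004  0.002  0.695]
turn units [-0.0002  0.0003 -0.0005]
turn units [5.0000e-04 4.0000e-04 1.4995e+00]
```

```bash
python3 -m crank '[{"dx":0,"dy":0,"dz":0.1,"rx":0,"ry":0,"rz":0},{"dx":0,"dy":0,"dz":0.1,"rx":0,"ry":0,"rz":0},{"dx":0,"dy":0,"dz":0.1,"rx":0,"ry":0,"rz":0},{"dx":0,"dy":0,"dz":0,"rx":0,"ry":0,"rz":0},{"dx":0,"dy":0,"dz":0,"rx":0,"ry":0,"rz":0}]'
python3 -m crank '[{"dx":0,"dy":0,"dz":0.1,"rx":0,"ry":0,"rz":0},{"dx":0,"dy":0,"dz":0.1,"rx":0,"ry":0,"rz":0},{"dx":0,"dy":0,"dz":0,"rx":0,"ry":0,"rz":0},{"dx":0,"dy":0,"dz":0,"rx":0,"ry":0,"rz":0},{"dx":0,"dy":0,"dz":0,"rx":0,"ry":0,"rz":0}]'
```

```text
t: 54.08
ee_pos: [556.7, -372.6, 104.9]
eef_rot: [3.142, -0.002, 0.0]
contact_force: [0.4, 0.5, -4.7]
grip_width: 13.8
gripper_force: 50.0
t: 54.7
ee_pos: [556.7, -372.6, 96.9]
eef_rot: [3.141, -0.002, 0.0]
contact_force: [-0.3, 0.2, -4.5]
grip_width: 13.6
gripper_force: 50.0
```

Sliding in freely.

```bash
python3 -m crank '[{"dx":0,"dy":0,"dz":0.1,"rx":0,"ry":0,"rz":0},{"dx":0,"dy":0,"dz":0.06,"rx":0,"ry":0,"rz":0},{"dx":0,"dy":0,"dz":0.04,"rx":0,"ry":0,"rz":0},{"dx":0,"dy":0,"dz":0,"rx":0,"ry":0,"rz":0},{"dx":0,"dy":0,"dz":0,"rx":0,"ry":0,"rz":0}]'
python3 -m crank '[{"dx":0,"dy":0,"dz":0.03,"rx":0,"ry":0,"rz":0},{"dx":0,"dy":0,"dz":0,"rx":0,"ry":0,"rz":0},{"dx":0,"dy":0,"dz":0,"rx":0,"ry":0,"rz":0},{"dx":0,"dy":0,"dz":0,"rx":0,"ry":0,"rz":0},{"dx":0,"dy":0,"dz":0,"rx":0,"ry":0,"rz":0}]'
```

```text
t: 55.32
ee_pos: [556.6, -372.6, 88.8]
eef_rot: [3.142, -0.002, 0.0]
contact_force: [-0.5, 1.1, -5.2]
grip_width: 13.5
gripper_force: 50.0
t: 55.95
ee_pos: [556.8, -372.6, 87.9]
eef_rot: [3.141, -0.002, 0.001]
contact_force: [0.7, 0.5, 2.6]
grip_width: 13.3
gripper_force: 50.0
```

```bash
python3 -m crank '[{"dx":0,"dy":0,"dz":0.03,"rx":0,"ry":0,"rz":0},{"dx":0,"dy":0,"dz":0,"rx":0,"ry":0,"rz":0},{"dx":0,"dy":0,"dz":0,"rx":0,"ry":0,"rz":0},{"dx":0,"dy":0,"dz":0,"rx":0,"ry":0,"rz":0},{"dx":0,"dy":0,"dz":0,"rx":0,"ry":0,"rz":0}]'
python3 -m crank '[{"dx":0,"dy":0,"dz":-0.03,"rx":0,"ry":0,"rz":0},{"dx":0,"dy":0,"dz":0,"rx":0,"ry":0,"rz":0},{"dx":0,"dy":0,"dz":0,"rx":0,"ry":0,"rz":0},{"dx":0,"dy":0,"dz":0,"rx":0,"ry":0,"rz":0},{"dx":0,"dy":0,"dz":-0.4,"rx":0,"ry":0,"rz":0}]' 0.5
python3 -m crank '[{"dx":0,"dy":0,"dz":-1,"rx":0,"ry":0,"rz":0},{"dx":0,"dy":0,"dz":-1,"rx":0,"ry":0,"rz":0},{"dx":0,"dy":0,"dz":-1,"rx":0,"ry":0,"rz":0},{"dx":0,"dy":0,"dz":0,"rx":0,"ry":0,"rz":0},{"dx":0,"dy":0,"dz":0,"rx":0,"ry":0,"rz":0}]'
python3 -c "
from h import *
s,_=st();w=grab('wrist','w12');w6=load('w6')
i=w['img'];d=(i.max(2)<45)
r=np.where(d[120:330,312:330].mean(1)>.7)[0]+120;print('bar rows',r.min(),r.max(),'x',at(w,(321,r.min()),145),at(w,(321,r.max()),145),s['ee_pos'])"
```

```text
t: 56.58
ee_pos: [556.9, -372.6, 87.9]
eef_rot: [3.141, -0.001, 0.002]
contact_force: [-3.7, 3.2, 12.3]
grip_width: 13.3
gripper_force: 50.0
t: 57.2
ee_pos: [556.1, -372.2, 102.8]
eef_rot: [-3.14, 0.002, 0.003]
contact_force: [-0.6, 0.4, 0.6]
grip_width: 46.1
gripper_force: 0.0
t: 57.82
ee_pos: [556.5, -372.5, 223.5]
eef_rot: [-3.142, 0.002, 0.0]
contact_force: [-0.9, -0.6, -0.7]
grip_width: 46.6
gripper_force: 0.0
t 57.83 pos [ 556.5 -372.5  223.5] x [ 1.    -0.001 -0.   ] y [-0.001 -1.    -0.   ] q [-0.63  0.1   1.4  -0.    1.64  0.94] w 46.6 F [-0.9 -0.6 -0.7]
bar rows 176 178 x [ 599.59202157 -372.58179333  145.        ] [ 598.18336147 -372.58093518  145.        ] [ 556.49890542 -372.46699405  223.54437957]
```

The frame is home: contact at TCP z 87.9, rigid, bar back in its place. Now the flange.

```bash
python3 -m crank '[{"dx":-0.2,"dy":-0.7,"dz":0,"rx":0,"ry":0,"rz":0},{"dx":-0.2,"dy":-1,"dz":0,"rx":0,"ry":0,"rz":0},{"dx":-0.2,"dy":-1,"dz":0,"rx":0,"ry":0,"rz":0},{"dx":-0.2,"dy":-1,"dz":0,"rx":0,"ry":0,"rz":0},{"dx":-0.2,"dy":-1,"dz":0,"rx":0,"ry":0,"rz":0}]'
python3 -m crank '[{"dx":-0.2,"dy":-1,"dz":0,"rx":0,"ry":0,"rz":0},{"dx":-0.12,"dy":-1,"dz":0,"rx":0,"ry":0,"rz":0},{"dx":0,"dy":-1,"dz":0,"rx":0,"ry":0,"rz":0},{"dx":0,"dy":-1,"dz":0,"rx":0,"ry":0,"rz":0},{"dx":0,"dy":-1,"dz":0,"rx":0,"ry":0,"rz":0}]'
python3 -m crank '[{"dx":0,"dy":-1,"dz":0,"rx":0,"ry":0,"rz":0},{"dx":0,"dy":-1,"dz":0,"rx":0,"ry":0,"rz":0},{"dx":0,"dy":-0.5,"dz":0.4,"rx":0,"ry":0,"rz":0},{"dx":0,"dy":0,"dz":1,"rx":0,"ry":0,"rz":0},{"dx":0,"dy":0,"dz":1,"rx":0,"ry":0,"rz":0}]'
python3 -m crank '[{"dx":0,"dy":0,"dz":1,"rx":0,"ry":0,"rz":0},{"dx":0,"dy":0,"dz":0.6,"rx":0,"ry":0,"rz":0},{"dx":0,"dy":0,"dz":0,"rx":0,"ry":0,"rz":0},{"dx":0,"dy":0,"dz":0,"rx":0,"ry":0,"rz":0},{"dx":0,"dy":0,"dz":0,"rx":0,"ry":0,"rz":0}]'
python3 -c "
from h import *
go([503.6,115.5,-14.5],0)"
```

```text
t: 58.5
ee_pos: [516.0, -183.2, 222.4]
eef_rot: [-3.141, 0.002, 0.002]
contact_force: [0.7, 0.2, -0.2]
grip_width: 46.5
gripper_force: 0.0
t: 59.12
ee_pos: [503.6, 16.8, 222.5]
eef_rot: [-3.142, 0.002, 0.002]
contact_force: [-0.5, -0.0, 0.3]
grip_width: 46.6
gripper_force: 0.0
t: 59.75
ee_pos: [503.7, 115.8, 125.5]
eef_rot: [3.141, -0.0, -0.002]
contact_force: [-0.9, -0.2, -0.4]
grip_width: 46.5
gripper_force: 0.0
t: 60.38
ee_pos: [504.9, 115.6, 64.8]
eef_rot: [-3.141, 0.002, -0.002]
contact_force: [-0.3, 0.8, -0.1]
grip_width: 46.8
gripper_force: 0.0
t 60.38 pos [504.9 115.6  64.8] x [ 1.    -0.001  0.002] y [-0.001 -1.    -0.   ] q [ 0.18 -0.17  1.92  0.    1.39  1.75] w 46.8 F [-0.3  0.8 -0.1]
shift units [-0.034  0.004  1.981]
turn units [-0.0001 -0.0007 -0.0005]
turn units [-1.2000e-03  2.0000e-04  1.4995e+00]
```

```bash
python3 -m crank '[{"dx":-0.03,"dy":0,"dz":0.8,"rx":0,"ry":0,"rz":0},{"dx":0,"dy":0,"dz":0.7,"rx":0,"ry":0,"rz":0},{"dx":0,"dy":0,"dz":0.3,"rx":0,"ry":0,"rz":0},{"dx":0,"dy":0,"dz":0.15,"rx":0,"ry":0,"rz":0},{"dx":0,"dy":0,"dz":0.02,"rx":0,"ry":0,"rz":0}]'
python3 -m crank '[{"dx":0,"dy":0,"dz":0,"rx":0,"ry":0,"rz":0},{"dx":0,"dy":0,"dz":0,"rx":0,"ry":0,"rz":0},{"dx":0,"dy":0,"dz":0,"rx":0,"ry":0,"rz":0},{"dx":0,"dy":0,"dz":0,"rx":0,"ry":0,"rz":0},{"dx":0,"dy":0,"dz":0,"rx":0,"ry":0,"rz":0}]' 1 25
python3 -c "
from h import *
st()"
python3 -m crank '[{"dx":0,"dy":0,"dz":0,"rx":0,"ry":0,"rz":0},{"dx":0,"dy":0,"dz":-0.3,"rx":0,"ry":0,"rz":0},{"dx":0,"dy":0,"dz":-0.8,"rx":0,"ry":0,"rz":0},{"dx":0,"dy":0,"dz":-1,"rx":0,"ry":0,"rz":0},{"dx":0,"dy":0,"dz":-1,"rx":0,"ry":0,"rz":0}]'
```

```text
t: 61.0
ee_pos: [503.5, 115.6, -14.6]
eef_rot: [-3.141, 0.002, -0.001]
contact_force: [0.4, 1.3, -0.7]
grip_width: 46.6
gripper_force: 0.0
t: 61.62
ee_pos: [503.4, 115.6, -14.7]
eef_rot: [-3.142, 0.002, -0.001]
contact_force: [-0.7, -0.1, 5.4]
grip_width: 27.3
gripper_force: 25.0
t 61.62 pos [503.4 115.6 -14.7] x [ 1.    -0.001  0.001] y [-0.001 -1.    -0.   ] q [ 0.18 -0.1   2.   -0.    1.24  1.75] w 27.3 F [-0.7 -0.1  5.4]
t: 62.25
ee_pos: [502.8, 115.5, 110.5]
eef_rot: [-3.142, 0.002, 0.0]
contact_force: [-0.2, -0.4, -1.6]
grip_width: 27.2
gripper_force: 25.0
```

```bash
python3 -m crank '[{"dx":0,"dy":0,"dz":-1,"rx":0,"ry":0,"rz":0},{"dx":0,"dy":0.4,"dz":-1,"rx":0,"ry":0,"rz":0},{"dx":0,"dy":0.8,"dz":-0.2,"rx":0,"ry":0,"rz":0},{"dx":0,"dy":1,"dz":0,"rx":0,"ry":0,"rz":0},{"dx":0.1,"dy":1,"dz":0,"rx":0,"ry":0,"rz":0}]'
python3 -m crank '[{"dx":0.1,"dy":1,"dz":0,"rx":0,"ry":0,"rz":0},{"dx":0.1,"dy":1,"dz":0,"rx":0,"ry":0,"rz":0},{"dx":0.1,"dy":1,"dz":0,"rx":0,"ry":0,"rz":0},{"dx":0.1,"dy":1,"dz":0,"rx":0,"ry":0,"rz":0},{"dx":0.1,"dy":1,"dz":0,"rx":0,"ry":0,"rz":0}]'
python3 -m crank '[{"dx":0.05,"dy":1,"dz":0,"rx":0,"ry":0,"rz":0},{"dx":0,"dy":0.9,"dz":0,"rx":0,"ry":0,"rz":0},{"dx":0,"dy":0.5,"dz":0,"rx":0,"ry":0,"rz":0},{"dx":0,"dy":0.1,"dz":0.5,"rx":0,"ry":0,"rz":0},{"dx":0,"dy":0,"dz":0.5,"rx":0,"ry":0,"rz":0}]'
python3 -m crank '[{"dx":0,"dy":0,"dz":0.8,"rx":0,"ry":0,"rz":0},{"dx":0,"dy":0,"dz":0.6,"rx":0,"ry":0,"rz":0},{"dx":0,"dy":0,"dz":0.2,"rx":0,"ry":0,"rz":0},{"dx":0,"dy":0,"dz":0,"rx":0,"ry":0,"rz":0},{"dx":0,"dy":0,"dz":0,"rx":0,"ry":0,"rz":0}]'
python3 -c "
from h import *
go([528.9,-312.5,74],0)"
```

```text
t: 62.88
ee_pos: [506.7, -13.5, 197.6]
eef_rot: [3.142, -0.001, 0.001]
contact_force: [0.6, 0.2, -0.9]
grip_width: 27.5
gripper_force: 25.0
t: 63.5
ee_pos: [526.6, -213.8, 197.4]
eef_rot: [3.142, -0.002, 0.0]
contact_force: [1.7, -0.5, -1.0]
grip_width: 27.3
gripper_force: 25.0
t: 64.12
ee_pos: [528.5, -311.6, 154.9]
eef_rot: [-3.141, 0.001, 0.001]
contact_force: [-0.4, 0.6, -1.5]
grip_width: 27.2
gripper_force: 25.0
t: 64.75
ee_pos: [529.1, -312.5, 93.8]
eef_rot: [3.141, -0.001, 0.002]
contact_force: [-0.3, 0.2, -0.7]
grip_width: 27.1
gripper_force: 25.0
t 64.75 pos [ 529.1 -312.5   93.8] x [ 1.    -0.001  0.001] y [-0.001 -1.     0.001] q [-0.57  0.02  1.69  0.    1.43  1.  ] w 27.1 F [-0.3  0.2 -0.7]
shift units [-0.006  0.     0.495]
turn units [ 0.0003 -0.0005 -0.0004]
turn units [-9.0000e-04 -5.0000e-04  1.4996e+00]
```

```bash
python3 -m crank '[{"dx":0,"dy":0,"dz":0.25,"rx":0,"ry":0,"rz":0},{"dx":0,"dy":0,"dz":0.15,"rx":0,"ry":0,"rz":0},{"dx":0,"dy":0,"dz":0.05,"rx":0,"ry":0,"rz":0},{"dx":0,"dy":0,"dz":0.02,"rx":0,"ry":0,"rz":0},{"dx":0,"dy":0,"dz":0,"rx":0,"ry":0,"rz":0}]'
python3 -m crank '[{"dx":0,"dy":0,"dz":0.02,"rx":0,"ry":0,"rz":0},{"dx":0,"dy":0,"dz":0,"rx":0,"ry":0,"rz":0},{"dx":0,"dy":0,"dz":0.015,"rx":0,"ry":0,"rz":0},{"dx":0,"dy":0,"dz":0,"rx":0,"ry":0,"rz":0},{"dx":0,"dy":0,"dz":0,"rx":0,"ry":0,"rz":0}]'
```

```text
t: 65.38
ee_pos: [528.8, -312.6, 74.3]
eef_rot: [3.141, -0.002, 0.0]
contact_force: [-1.4, 1.8, 2.0]
grip_width: 27.4
gripper_force: 25.0
t: 66.0
ee_pos: [528.9, -312.6, 74.1]
eef_rot: [3.141, -0.002, 0.001]
contact_force: [-5.5, 3.9, 14.2]
grip_width: 27.3
gripper_force: 25.0
```

Down. Release, rise clear, and check numerically.

```bash
python3 -m crank '[{"dx":0,"dy":0,"dz":-0.03,"rx":0,"ry":0,"rz":0},{"dx":0,"dy":0,"dz":0,"rx":0,"ry":0,"rz":0},{"dx":0,"dy":0,"dz":0,"rx":0,"ry":0,"rz":0},{"dx":0,"dy":0,"dz":0,"rx":0,"ry":0,"rz":0},{"dx":0,"dy":0,"dz":-0.4,"rx":0,"ry":0,"rz":0}]' 0.5
python3 -m crank '[{"dx":0,"dy":0,"dz":-1,"rx":0,"ry":0,"rz":0},{"dx":0,"dy":0,"dz":-1,"rx":0,"ry":0,"rz":0},{"dx":0,"dy":0,"dz":-1,"rx":0,"ry":0,"rz":0},{"dx":0,"dy":0,"dz":-1,"rx":0,"ry":0,"rz":0},{"dx":0,"dy":0,"dz":-1,"rx":0,"ry":0,"rz":0}]'
python3 -m crank '[{"dx":0.73,"dy":0.99,"dz":-0.2,"rx":0,"ry":0,"rz":0},{"dx":0,"dy":0,"dz":0,"rx":0,"ry":0,"rz":0},{"dx":0,"dy":0,"dz":0,"rx":0,"ry":0,"rz":0},{"dx":0,"dy":0,"dz":0,"rx":0,"ry":0,"rz":0},{"dx":0,"dy":0,"dz":0,"rx":0,"ry":0,"rz":0}]'
python3 - <<'E'
from h import *
st();w=grab("wrist","w13");a=load("w1")
# template-compare against first wrist view (nearly the same pose)
print("proj shift now-before",(proj(w,[530,-312,120])-proj(a,[530,-312,120])).round(1),(proj(w,[556,-372,145])-proj(a,[556,-372,145])).round(1))
for n,(r0,r1,c0,c1) in dict(flange=(200,258,243,322),bar=(160,260,330,355),frameR=(135,258,405,440)).items():
    m=cv2.matchTemplate(w["img"][r0-20:r1+20,c0-20:c1+20],a["img"][r0:r1,c0:c1],cv2.TM_CCOEFF_NORMED);_,v,_,l=cv2.minMaxLoc(m);print(n,round(v,3),l[0]-20,l[1]-20)
w11=load("w11");print("time ok")
E
```

```text
t: 66.62
ee_pos: [528.1, -312.2, 89.1]
eef_rot: [-3.14, 0.002, 0.003]
contact_force: [-0.2, -0.3, 0.1]
grip_width: 46.7
gripper_force: 0.0
t: 67.25
ee_pos: [528.5, -312.4, 292.5]
eef_rot: [3.141, -0.002, 0.002]
contact_force: [0.1, 0.7, 0.2]
grip_width: 46.5
gripper_force: 0.0
t: 67.88
ee_pos: [557.6, -351.7, 298.2]
eef_rot: [3.141, -0.001, 0.001]
contact_force: [0.1, 0.4, 0.7]
grip_width: 46.3
gripper_force: 0.0
t 67.88 pos [ 557.6 -351.7  298.2] x [ 1.    -0.001  0.   ] y [-0.001 -1.     0.   ] q [-0.6   0.07  1.31  0.    1.76  0.97] w 46.3 F [0.1 0.4 0.7]
proj shift now-before [[ 0.3 -0.1]] [[ 0.7 -0.2]]
flange 0.944 1 0
bar 0.954 2 0
frameR 0.911 2 0
time ok
```

```bash
python3 -c "
from cell import ctrl
print(ctrl.finish_job())"
```

```text
the job is handed in; nothing more can be done
None
```

The job is handed in at about 68 s of the 141 s: the vee block stands centred on the surface plate, groove up, with the shaft seated and centred in it; the stacking frame is home in its sockets, and the flange is back within about 1 mm of its original place.

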